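# Index the saw's length stop and butt three tubes against it

### The arm

A 6-joint arm with a two-finger parallel gripper is mounted at the origin on the work surface. World frame = base frame: x ahead of the robot, y to its left, z up, the work surface at z = 0. Lengths are in m, angles in rad, forces in N, time in s.
With the tool pointing down it reaches from about 0.325 to 0.875 m from the base axis. Payload 4.4 kg.
Tool frame: the origin (TCP) lies between the finger pads; the fingertips stand 14 mm ahead of it and the grasp point (between the pads) lies 5 mm behind it; z points along the fingers, y is the direction in which the jaws open and shut (so a half turn about z gives the same grasp; the last joint's range is limited). The gripper opens to 85 mm and grips with 20 to 120 N. Pads are 22 mm wide; open, the fingers measure 114 mm over their backs; the gripper's body (76 mm by 85 mm) begins 54 mm behind the grasp point. The pads swing forward as they close: fully open they stand 13 mm farther back than shut.
Start: joints at [-1.492, 0.207, 1.542, -0, 1.393, -0.15], TCP at [0.131, -0.56, 0.245] pointing down, gripper open.
Joint ranges: [-2.73, 2.73], [-0.86, 2.22], [0.23, 2.46], [-1.11, 4.25], [0.08, 2.63], [-2.82, 2.82]. Speed limits (rad/s): [2.79, 2.79, 3.14, 3.14, 3.14, 3.14].

### API

Orientations are given as a unit quaternion [w, x, y, z].
In Python, from plant import robot, read_camera, camera_model gives the robot as it stands.
- The arm moves only by the tool carry_out, never from a script. Its arguments are lists of equal length, an entry for each row: "travel": the shift along the tool's x, y, z in m, a list of three; "rot": the turn, a rotation vector about the tool's x, y, z in degrees, a list of three; "hand": the finger opening in m, from 0 to 0.0854. A call has 1 to 12 rows; each row is the pose to reach, as a shift and turn from the pose commanded when the call began, along the tool's axes at that moment; what a row does not reach only later rows make up. A row lasts 1/10 s, in which the tool goes at most 50 mm and 8.59 degrees, less where a joint would pass 70% of its speed; a pose out of reach is approached as far as the arm can. A call with a gripper value outside its range is refused whole. The fingers move at their own pace and stop on an object; "grip_force" is the grip in N (left out, the last holds). Time passes only in rows, so rows that repeat a pose let the fingers close. It gives the time, the measured TCP pose, the force and the opening at its end, in the units of the state.
- robot.get_state(): the state, without advancing time (a new reading comes with each control period).
- read_camera(name): name is "scene" or "side" or "wrist"; returns the picture (420x560x3 uint8, blue, green, red); there is no depth.
- camera_model(name): a dict with "intrinsics" (3x3 intrinsics, pixels), "camera_from_world" (4x4, takes a point from world to camera coordinates). Camera axes: x right, y up, looking along -z (the intrinsics and any distortion apply to the point x, -y, -z); pixel columns grow to the right and rows downward; lengths in m; the calibration is good to about 2 mm. A picture is of the moment at which its call begins: read the wrist's pose just before it. camera_model takes no time and is no camera call; for the wrist camera it gives the pose at the moment of the call.
- robot.job_done(): hands the job in, once; it reports no verdict.
The state is a dict: "t": time; "joints": joint angles; "joint_velocities": joint speeds; "tau": joint torques, N m; "tcp_pos": TCP position; "eef_rot": TCP orientation; "wrist_force": force on the tool from outside, world axes, zero at the start; "moment": the same for the moment, N m; "finger_gap": finger opening in m.
Only numpy, scipy, OpenCV 4.12 (cv2) and the standard library are available. Lean on these libraries where they do the work, as an engineer would, in place of code of your own. Each camera call takes 0.05 s, during which the arm holds its last target.

### The job

The length stop of this cut-off saw has been pulled back off its index. Without lifting it off its rail, draw it along towards the saw until the lugs hidden under it drop into the notches of the rail, and leave it sitting fully down there. Then slide the three square tubes along the rollers until the end of each one butts against the stop plate, all in one even row ready for a gang cut; let go of everything and do not disturb the hammer, the wrench, the tin or the bottle.

Things in the scene. Friction and masses are not known exactly. Their poses are not given: they have to be found in the camera images.
- roller_table: Fixed roller table, 1.2 m long: low grey frame, steel rollers 38 mm thick and 190 mm apart that turn a little stiffly, each in three sections, one under each tube. Origin on the bench top; y runs along the tubes and the rail, +y towards the saw; +x away from the robot; z up. Roller crowns are 64 mm above the origin.
- rail_top (a point): Point on the top centre line of the stop's rail, a fixed steel bar 40 mm wide and 400 mm long along y, about centred on this point. It lies 115 mm to the +x of the roller table's origin and 75 mm above it. Two notches are cut across the rail's top; their place along it varies and is hidden under the stop. Axes as the roller table's.
- stop_saddle (a point): Length stop: loose aluminium saddle of about 0.75 kg over the rail; its cheeks guide it. This point: middle of its top plate's underside. It spans y -62 to +138 mm from here. It rides on two lugs 7 mm high, this point 7 mm above the rail; level with it when both are in their notches (3 mm play along y). At the start it is 25 to 65 mm short: it must go to +y. Axes as the table's.
- stop_grip (a point): Centre of the finger plate on top of the saddle, 38 mm above stop_saddle: an upright plate 16 mm thick along y, 36 mm wide along x, from 24 mm below this point (the saddle's top) to 20 mm above it. Take it from above across its 16 mm. Held tight it cannot fall into the notches by itself; fingers loosely either side leave it free to drop. Axes as the table's.
- stop_face (a point): Middle of the stop plate's face, which looks to +y: a steel plate on the saddle reaching 190 mm towards the robot across the rollers, 6 mm thick, from 6 mm below to 22 mm above this point; it covers x from -95 to +92 mm from here. This point is 118 mm to -x and 63 mm to +y of stop_grip and 38 mm lower. Axes as the table's.
- tube1_end (a point): Loose aluminium tube, 20 mm square, 1.15 m long, about 0.45 kg, on the rollers along y nearest the rail. This point: centre of its end that faces the stop plate, 74 mm above the table's origin; the tube runs from here to +y. Tubes lie 58 mm apart, so open the gripper only 40 to 50 mm beside them. With the stop seated the ends are 15 to 50 mm from its plate.
- tube2_end (a point): The same for the middle tube.
- tube3_end (a point): The same for the tube nearest the robot.
- hammer: Hammer lying on the bench beyond the rail, 300 mm long; leave it alone.
- wrench: Open-ended wrench lying on the bench, 170 mm long, to the robot's right; leave it alone.
- paste_tin: Steel tin, 74 mm across, 95 mm high, standing to the right; origin under its centre; leave it alone.
- oil_bottle: White plastic bottle, 56 mm across, 150 mm high, standing beyond the rail; origin under its centre; leave it alone.

How it is judged:
By the outcome, as a careful person would: the job done as asked, in the order asked, and still so for the second after the job is handed in, with the robot touching nothing.
It also fails if it takes over 54 s, if anything falls off the work surface, if the arm or the gripper's body presses on something with over 40 N, if the wrist force passes 120 N, or if a joint passes its speed limit or range.

## Working session

There is one attempt and no reset: what is moved stays moved. The work goes in short steps, Python scripts to look and compute and a tool call to move; the robot and the scene stay as the last step left them, time stands still between calls to the robot, and variables do not carry over. Pictures are saved under pics/ and viewed, and the job is handed in when it is done.

Besides the shell and the picture viewer there is one more tool, called after "Emit:" in YAML: its name, and indented under it one key for each argument. carry_out: Moves the arm, as the interface text tells. Its arguments: {"type":"object","properties":{"travel":{"type":"array"},"rot":{"type":"array"},"hand":{"type":"array"},"grip_force":{"type":"number"}},"required":["travel","rot","hand"]}

```bash
ls; mkdir -p pics; python3 - <<'E'
from plant import robot, read_camera, camera_model
import cv2
s=robot.get_state()
print({k:s[k] for k in('t','tcp_pos','eef_rot','wrist_force','finger_gap')})
for n in('scene','side','wrist'):
    m=camera_model(n);im=read_camera(n);cv2.imwrite(f'pics/{n}0.png',im);print(n,m)
E
```

```text
pics
{'t': 0.0, 'tcp_pos': array([ 0.13092165, -0.55913115,  0.24409989]), 'eef_rot': array([-1.17830543e-03,  9.93406091e-01,  1.14642692e-01,  5.64358302e-05]), 'wrist_force': array([-0.3630276 ,  0.62465687,  0.32308066]), 'finger_gap': 0.08512306349205827}
scene {'intrinsics': array([[504.66084946,   0.        , 279.04033126],
       [  0.        , 504.66084946, 210.53572932],
       [  0.        ,   0.        ,   1.        ]]), 'camera_from_world': array([[ 0.78089001,  0.62459549, -0.00955357, -0.34100484],
       [-0.42344465,  0.54052446,  0.72699927,  0.2715771 ],
       [ 0.4592444 , -0.56366106,  0.68657177, -1.6644974 ],
       [ 0.        ,  0.        ,  0.        ,  1.        ]])}
side {'intrinsics': array([[533.56591002,   0.        , 278.399651  ],
       [  0.        , 533.56591002, 211.81048553],
       [  0.        ,   0.        ,   1.        ]]), 'camera_from_world': array([[ 0.97968096, -0.2001726 , -0.0124963 , -0.61418655],
       [ 0.16123182,  0.74897672,  0.64268046, -0.0115339 ],
       [-0.11928758, -0.63163661,  0.76603242, -1.2641979 ],
       [ 0.        ,  0.        ,  0.        ,  1.        ]])}
wrist {'intrinsics': array([[323.98131042,   0.        , 278.56971379],
       [  0.        , 323.98131042, 211.05135895],
       [  0.        ,   0.        ,   1.        ]]), 'camera_from_world': array([[ 0.22726291, -0.97383032, -0.00246622, -0.57298695],
       [ 0.92740831,  0.21720062, -0.30452869,  0.04004991],
       [ 0.29709494,  0.06692089,  0.95249997, -0.38091072],
       [ 0.        ,  0.        ,  0.        ,  1.        ]])}
```

View pics/scene0.png

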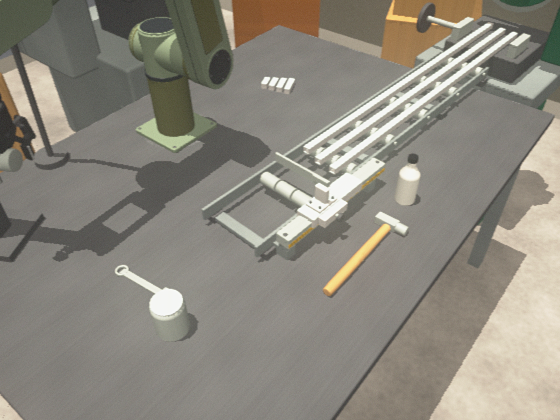

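View pics/side0.png

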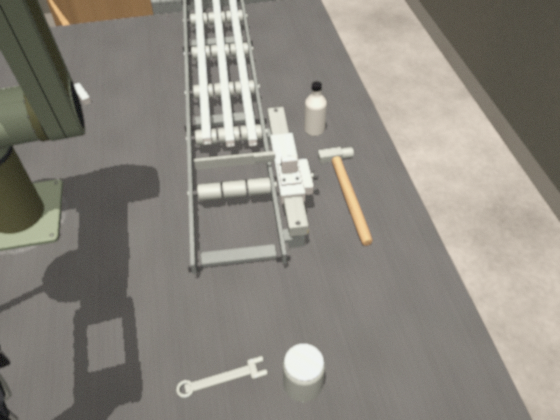

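View pics/wrist0.png

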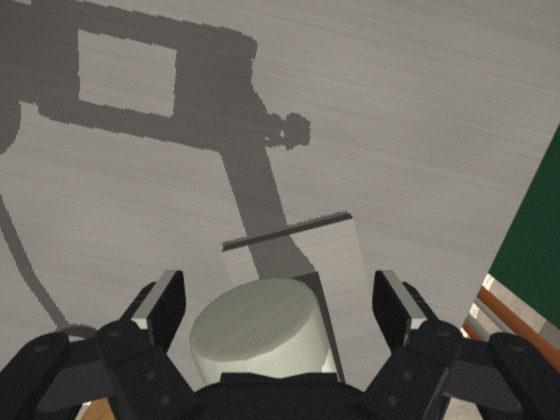

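The scene view shows the saddle on the rail (plate near 320,190), the tubes' ends near (310–340,155), and the tin and wrench at lower left. The side view shows the finger plate near (290,170). I'll zoom in for detail.

```bash
python3 - <<'E'
import cv2
a=cv2.imread('pics/scene0.png')[120:260,200:400];cv2.imwrite('pics/sc_crop.png',cv2.resize(a,None,fx=4,fy=4,interpolation=cv2.INTER_CUBIC))
a=cv2.imread('pics/side0.png')[90:240,180:340];cv2.imwrite('pics/si_crop.png',cv2.resize(a,None,fx=4,fy=4,interpolation=cv2.INTER_CUBIC))
E
```

```text
(no output)
```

View pics/sc_crop.png

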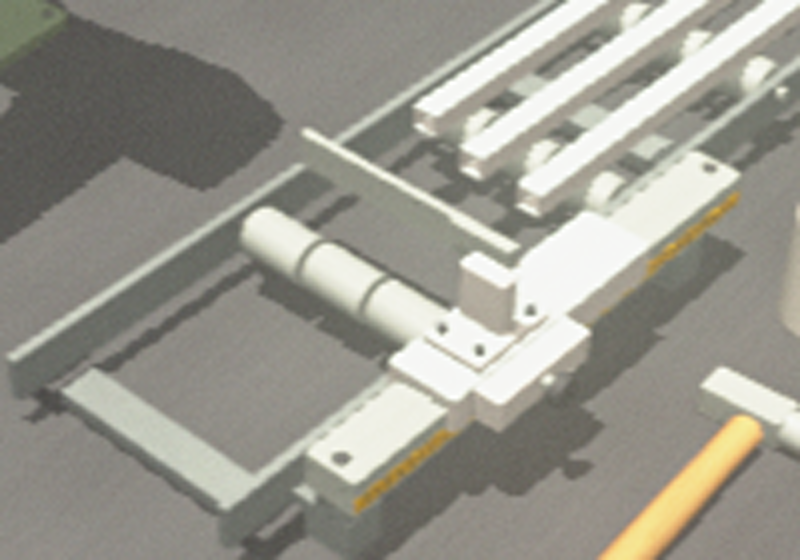

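View pics/si_crop.png

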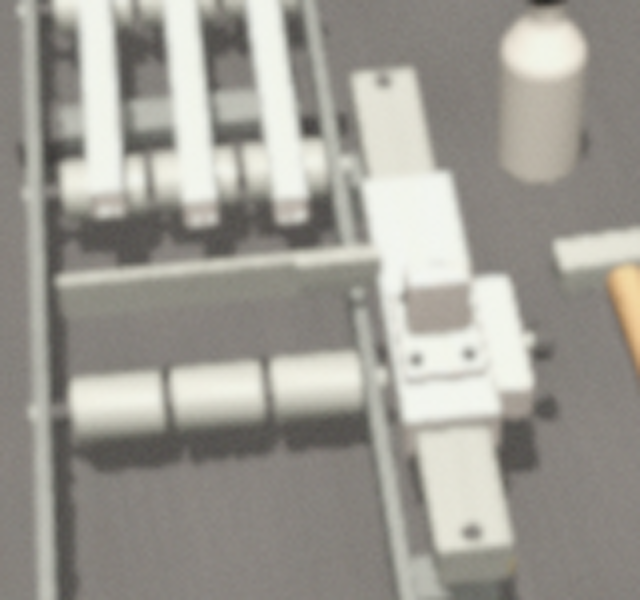

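```bash
cat > h.py <<'E'
import numpy as np
from plant import robot, read_camera, camera_model
def ray(m,uv):
    K=m['intrinsics'];T=m['camera_from_world'];R=T[:3,:3];c=-R.T@T[:3,3]
    d=np.linalg.inv(K)@np.array([uv[0],uv[1],1.]);d=R.T@np.array([d[0],-d[1],-d[2]])
    return c,d/np.linalg.norm(d)
def onz(m,uv,z):
    c,d=ray(m,uv);return c+d*(z-c[2])/d[2]
def tri(m1,p1,m2,p2):
    c1,d1=ray(m1,p1);c2,d2=ray(m2,p2)
    A=np.stack([d1,-d2],1);s=np.linalg.lstsq(A,c2-c1,rcond=None)[0]
    a=c1+s[0]*d1;b=c2+s[1]*d2;return (a+b)/2,np.linalg.norm(a-b)
def proj(m,P):
    p=m['camera_from_world']@np.r_[P,1.];q=m['intrinsics']@np.array([p[0],-p[1],-p[2]]);return q[:2]/q[2]
E
python3 - <<'E'
from h import *
np.set_printoptions(precision=4,suppress=True)
S=camera_model('scene');D=camera_model('side')
s=lambda x,y:(200+x/4-.375,120+y/4-.375)
d=lambda x,y:(180+x/4-.375,90+y/4-.375)
for n,a,b,z in [('railnear',(342,458),(472,531),.075),('railfar',(709,168),(383,80),.075),
 ('plateRobotTop',(305,132),(62,283),None),('t3',(418,105),(90,200),None),('t1',(535,190),(290,205),None),('ftopL',(460,256),(405,283),.14),('ftopR',(503,280),(469,283),.14)]:
    print(n,*tri(S,s(*a),D,d(*b)), onz(S,s(*a),z) if z else '',onz(D,d(*b),z) if z else '')
E
```

```text
railnear [ 0.6267 -0.2128  0.0727] 0.0009035552658371583 [ 0.6283 -0.2152  0.075 ] [ 0.6263 -0.2141  0.075 ]
railfar [0.6541 0.1672 0.0723] 0.002122385640450547 [0.6561 0.1623 0.075 ] [0.6537 0.1656 0.075 ]
plateRobotTop [ 0.4304 -0.0047  0.1008] 7.412240506410035e-05  
t3 [0.4541 0.094  0.0754] 0.003931860407584387  
t1 [0.5747 0.0661 0.0732] 0.004808842350345819  
ftopL [ 0.6171 -0.0839  0.1385] 0.0009835988736763028 [ 0.6178 -0.0847  0.14  ] [ 0.6167 -0.0861  0.14  ]
ftopR [ 0.6518 -0.0892  0.1389] 0.004769478625998284 [ 0.6514 -0.0869  0.14  ] [ 0.6511 -0.0936  0.14  ]
```

```bash
cat >> h.py <<'E'
from scipy.spatial.transform import Rotation as Ro
def tool():
    s=robot.get_state();q=s['eef_rot'];return np.array(s['tcp_pos']),Ro.from_quat([q[1],q[2],q[3],q[0]]),s
def goal(P,yawy):  # tool down, tool y dir at angle yawy(deg) in world
    p,R,s=tool()
    y=np.array([np.cos(np.radians(yawy)),np.sin(np.radians(yawy)),0]);z=np.array([0,0,-1.]);x=np.cross(y,z)
    Rg=Ro.from_matrix(np.stack([x,y,z],1))
    return R.inv().apply(np.array(P)-p),np.degrees((R.inv()*Rg).as_rotvec())
E
python3 - <<'E'
from h import *
np.set_printoptions(precision=4,suppress=True)
p,R,s=tool()
c,_=ray(camera_model('wrist'),(280,210));T=camera_model('wrist')['camera_from_world']
print('cam in tool',R.inv().apply(c-p),'look',R.inv().apply(-T[2,:3]))
print(goal((.60,-.08,.26),-94.1)); print(goal((.635,-.079,.26),-94.1))
E
```

```text
cam in tool [ 0.0775 -0.0007 -0.1293] look [-0.3048 -0.0006  0.9524]
(array([ 0.5659, -0.3599, -0.0148]), array([-0.1017, -0.0002, 17.2682]))
(array([ 0.6002, -0.3529, -0.0148]), array([-0.1017, -0.0002, 17.2682]))
```

Emit:
carry_out:
  travel:
    - [0.566,-0.36,-0.05]
    - [0.566,-0.36,-0.05]
    - [0.566,-0.36,-0.05]
    - [0.566,-0.36,-0.05]
    - [0.566,-0.36,-0.05]
    - [0.566,-0.36,-0.05]
    - [0.566,-0.36,-0.05]
    - [0.566,-0.36,-0.05]
    - [0.566,-0.36,-0.05]
    - [0.566,-0.36,-0.05]
    - [0.566,-0.36,-0.05]
    - [0.566,-0.36,-0.05]
  rot:
    - [0,0,17.3]
    - [0,0,17.3]
    - [0,0,17.3]
    - [0,0,17.3]
    - [0,0,17.3]
    - [0,0,17.3]
    - [0,0,17.3]
    - [0,0,17.3]
    - [0,0,17.3]
    - [0,0,17.3]
    - [0,0,17.3]
    - [0,0,17.3]
  hand: [0.05,0.05,0.05,0.05,0.05,0.05,0.05,0.05,0.05,0.05,0.05,0.05]

```text
t: 1.35
tcp_pos: [0.5494, -0.1314, 0.2897]
eef_rot: [0.0, 0.999, -0.036, -0.0]
wrist_force: [-0.5, -2.1, 0.2]
finger_gap: 0.05
```

```bash
python3 - <<'E'
from h import *
import cv2
np.set_printoptions(precision=4,suppress=True)
print(goal((.60,-.08,.26),-94.1), robot.get_state()['joints'])
E
```

```text
(array([ 0.0468, -0.0549,  0.0297]), array([ 0.0085,  0.0149, -0.0169])) [-0.3879  0.154   1.511  -0.0002  1.4769  1.2547]
```

Emit:
carry_out:
  travel:
    - [0.05,-0.05,0.0]
    - [0.05,-0.05,0.0]
    - [0.05,-0.05,0.0]
    - [0.05,-0.05,0.0]
  rot:
    - [0,0,0]
    - [0,0,0]
    - [0,0,0]
    - [0,0,0]
  hand: [0.05,0.05,0.05,0.05]

```text
t: 1.75
tcp_pos: [0.6014, -0.0868, 0.289]
eef_rot: [0.0, 0.999, -0.036, -0.001]
wrist_force: [-0.2, -0.7, -0.3]
finger_gap: 0.0503
```

```bash
python3 - <<'E'
from h import *
import cv2,pickle
np.set_printoptions(precision=4,suppress=True)
p,R,s=tool();m=camera_model('wrist');im=read_camera('wrist');pickle.dump(m,open('m1.pkl','wb'))
cv2.imwrite('pics/w1raw.png',im)
cv2.imwrite('pics/w1.png',cv2.resize(im,(800,600),interpolation=cv2.INTER_CUBIC));print(p,s['joints'],s['wrist_force'],s['t'])
E
```

```text
[ 0.6014 -0.0868  0.289 ] [-0.2854  0.2473  1.4018 -0.0006  1.4943  1.3566] [-0.2476 -0.7424 -0.3228] 1.75
```

View pics/w1.png

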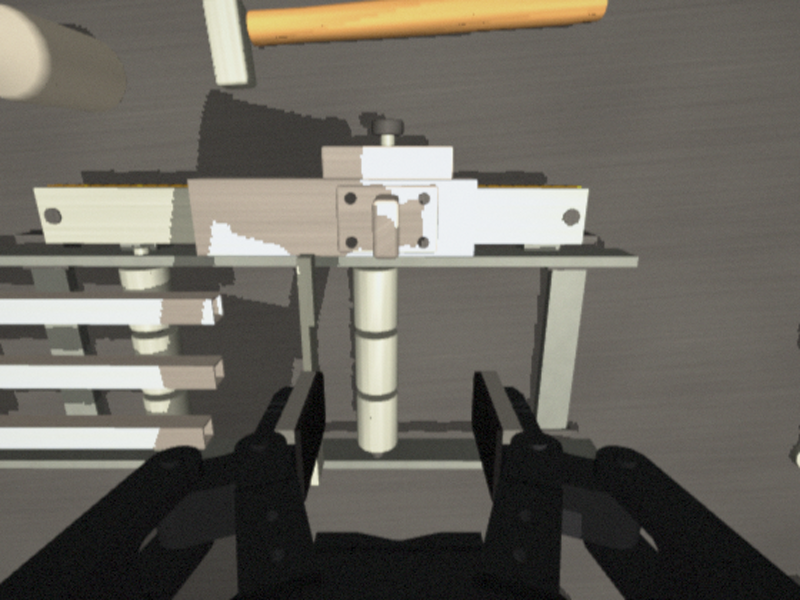

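```bash
python3 - <<'E'
from h import *
import pickle
np.set_printoptions(precision=4,suppress=True)
m=pickle.load(open('m1.pkl','rb'))
w=lambda x,y:((x+.5)*.7-.5,(y+.5)*.7-.5)
a=onz(m,w(571,217),.075);b=onz(m,w(53,216),.075);print(a,b,np.degrees(np.arctan2(*(b-a)[:2])))
yv=(b-a)[:2]/np.linalg.norm((b-a)[:2]);xv=np.array([yv[1],-yv[0]]);c=((a+b)/2)[:2];print('c',c)
def T(n,u,z):
    P=onz(m,w(*u),z)[:2];print(n,P,'table x,y rel rail mid',xv@(P-c),yv@(P-c))
T('plate -y top',(399,225),.14);T('plate +y top',(373,225),.14);T('plate -x',(386,257),.14);T('plate +x',(386,199),.14)
T('sad -y',(475,200),.082+.014);T('sad +y',(191,200),.096);T('stopface top edge',(299,350),.104);T('stop face top back',(311,350),.104);
for i,u in enumerate([(220,295),(222,360),(212,418)]):T('tube%d top near rail corner'%(i+1),u,.084)
for i,u in enumerate([(216,322),(219,386),(209,447)]):T('tube%d top far corner'%(i+1),u,.084)
E
```

```text
[ 0.6247 -0.2154  0.075 ] [0.6528 0.1644 0.075 ] 4.220585533187907
c [ 0.6388 -0.0255]
plate -y top [ 0.6376 -0.0894] table x,y rel rail mid 0.003538564904538014 -0.06375633525498633
plate +y top [ 0.6387 -0.0738] table x,y rel rail mid 0.0035087868780387934 -0.04816950543190915
plate -x [ 0.6187 -0.08  ] table x,y rel rail mid -0.016023093851853795 -0.05584330868626083
plate +x [ 0.6534 -0.0828] table x,y rel rail mid 0.018807038740283694 -0.05605634726702472
sad -y [ 0.6443 -0.142 ] table x,y rel rail mid 0.01413626112169317 -0.11572862659301238
sad +y [0.6582 0.0515] table x,y rel rail mid 0.013763165911622351 0.07823964349064126
stopface top edge [ 0.5458 -0.0089] table x,y rel rail mid -0.09395270474088704 0.009729962873192471
stop face top back [ 0.5451 -0.0177] table x,y rel rail mid -0.09393642568574584 0.0008744655620617754
tube1 top near rail corner [0.5864 0.0497] table x,y rel rail mid -0.057746166097105346 0.07113205383103133
tube2 top near rail corner [0.5331 0.0583] table x,y rel rail mid -0.11149582146217601 0.0757894639943138
tube3 top near rail corner [0.4819 0.0764] table x,y rel rail mid -0.16394201384903898 0.09005783687698128
tube1 top far corner [0.5651 0.0568] table x,y rel rail mid -0.07948087646468004 0.07673127433608386
tube2 top far corner [0.5106 0.065 ] table x,y rel rail mid -0.1344478431604775 0.08083960121897789
tube3 top far corner [0.4544 0.0843] table x,y rel rail mid -0.1919283307701474 0.09598496962630124
```

The wrist view shows the finger plate at about (386,225) and the saddle from x≈190 to 476. The stop plate's face is at x≈299 and the tube ends are at x≈209–222.

```bash
python3 - <<'E'
from h import *
np.set_printoptions(precision=4,suppress=True)
print(goal((.6357,-.0814,.116),-94.2))
E
```

```text
(array([ 0.0343, -0.0086,  0.1731]), array([0.0147, 0.0882, 0.0479]))
```

Emit:
carry_out:
  travel:
    - [0.034,-0.0085,0.05]
    - [0.034,-0.0085,0.09]
    - [0.034,-0.0085,0.12]
    - [0.034,-0.0085,0.15]
    - [0.034,-0.0085,0.165]
    - [0.034,-0.0085,0.173]
    - [0.034,-0.0085,0.173]
    - [0.034,-0.0085,0.173]
  rot:
    - [0,0,0]
    - [0,0,0]
    - [0,0,0]
    - [0,0,0]
    - [0,0,0]
    - [0,0,0]
    - [0,0,0]
    - [0,0,0]
  hand: [0.036,0.036,0.036,0.036,0.036,0.036,0.036,0.036]
  grip_force: 20

```text
t: 2.6
tcp_pos: [0.6375, -0.0817, 0.1187]
eef_rot: [0.0, 0.999, -0.036, 0.002]
wrist_force: [0.1, 0.6, 0.3]
finger_gap: 0.0361
```

```bash
cat > snap.py <<'E'
from h import *
import cv2,sys,pickle
np.set_printoptions(precision=4,suppress=True)
tag=sys.argv[1];p,R,s=tool()
print(s['t'],p,s['eef_rot'],s['wrist_force'],s['finger_gap'])
for n in sys.argv[2:]:
    m=camera_model(n);im=read_camera(n);pickle.dump(m,open(f'{tag}_{n}.pkl','wb'))
    cv2.imwrite(f'pics/{tag}_{n}_raw.png',im)
    if n=='wrist': o=cv2.resize(im,(800,600),interpolation=cv2.INTER_CUBIC)
    elif n=='scene': o=cv2.resize(im[120:260,200:400],None,fx=4,fy=4,interpolation=cv2.INTER_CUBIC)
    else: o=cv2.resize(im[90:240,180:340],None,fx=4,fy=4,interpolation=cv2.INTER_CUBIC)
    cv2.imwrite(f'pics/{tag}_{n}.png',o)
E
python3 snap.py a wrist side
```

```text
2.6 [ 0.6375 -0.0817  0.1187] [ 0.0004  0.9993 -0.0363  0.0016] [0.137  0.5786 0.2588] 0.03612937192311441
```

View pics/a_wrist.png

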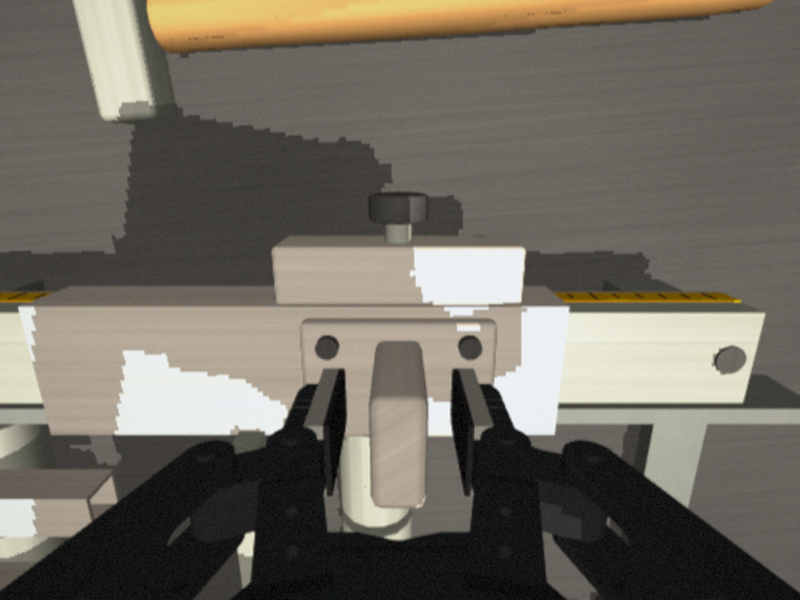

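View pics/a_side.png

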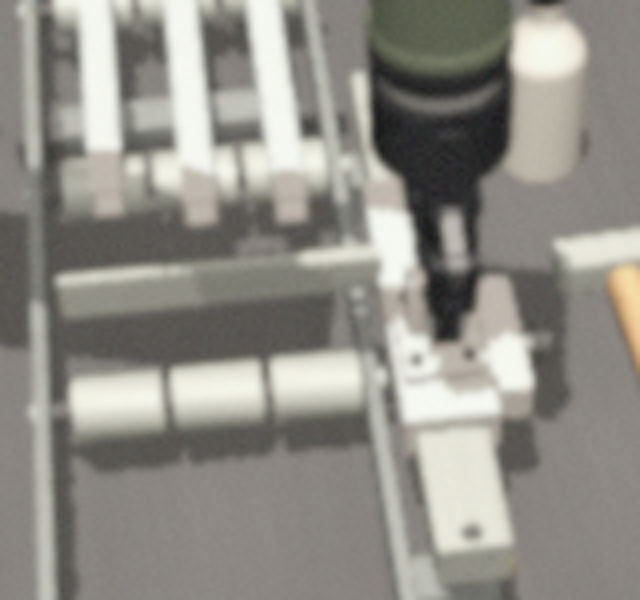

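The fingers straddle the finger plate centred, with about 10 mm clear on each side and no force. Next I push slowly to +y (tool −y).

Emit:
carry_out:
  travel:
    - [0,-0.004,0.0]
    - [0,-0.008,0.0]
    - [0,-0.01,0.0]
    - [0,-0.012,0.0]
    - [0,-0.014,0.0]
    - [0,-0.016,0.0]
    - [0,-0.018,0.0]
    - [0,-0.02,0.0]
    - [0,-0.022,0.0]
    - [0,-0.024,0.0]
    - [0,-0.026,0.0]
    - [0,-0.028,0.0]
  rot:
    - [0,0,0]
    - [0,0,0]
    - [0,0,0]
    - [0,0,0]
    - [0,0,0]
    - [0,0,0]
    - [0,0,0]
    - [0,0,0]
    - [0,0,0]
    - [0,0,0]
    - [0,0,0]
    - [0,0,0]
  hand: [0.036,0.036,0.036,0.036,0.036,0.036,0.036,0.036,0.036,0.036,0.036,0.036]

```text
t: 3.9
tcp_pos: [0.6389, -0.0549, 0.1176]
eef_rot: [0.002, 0.999, -0.036, 0.001]
wrist_force: [-0.2, -6.4, 1.7]
finger_gap: 0.0363
```

```bash
python3 snap.py b wrist
```

```text
3.9 [ 0.6389 -0.0549  0.1176] [ 0.0018  0.9993 -0.0361  0.0007] [-0.1564 -6.3999  1.7283] 0.036344984146327294
```

View pics/b_wrist.png

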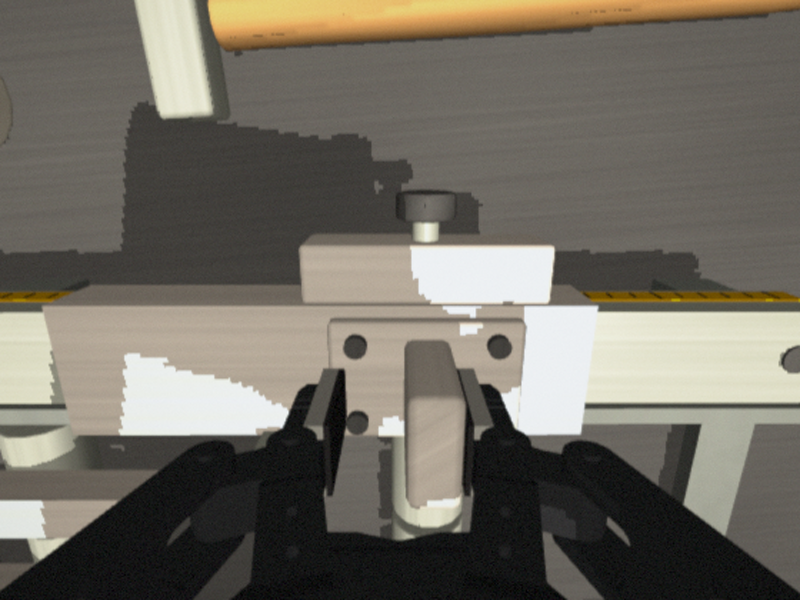

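The plate now bears on the −y finger and the saddle slides with about 6 N of drag. I'll continue.

Emit:
carry_out:
  travel:
    - [0,-0.0015,0.0]
    - [0,-0.003,0.0]
    - [0,-0.0045,0.0]
    - [0,-0.006,0.0]
  rot:
    - [0,0,0]
    - [0,0,0]
    - [0,0,0]
    - [0,0,0]
  hand: [0.036,0.036,0.036,0.036]

```text
t: 4.35
tcp_pos: [0.6394, -0.049, 0.1176]
eef_rot: [0.002, 0.999, -0.036, 0.001]
wrist_force: [-0.7, -5.1, 2.2]
finger_gap: 0.036
```

Emit:
carry_out:
  travel:
    - [0,-0.0015,0.0]
    - [0,-0.003,0.0]
    - [0,-0.0045,0.0]
    - [0,-0.006,0.0]
  rot:
    - [0,0,0]
    - [0,0,0]
    - [0,0,0]
    - [0,0,0]
  hand: [0.036,0.036,0.036,0.036]

```text
t: 4.75
tcp_pos: [0.6398, -0.043, 0.1175]
eef_rot: [0.002, 0.999, -0.036, 0.001]
wrist_force: [-1.3, -5.9, 2.1]
finger_gap: 0.0359
```

Emit:
carry_out:
  travel:
    - [0,-0.0015,0.0]
    - [0,-0.003,0.0]
    - [0,-0.0045,0.0]
    - [0,-0.006,0.0]
  rot:
    - [0,0,0]
    - [0,0,0]
    - [0,0,0]
    - [0,0,0]
  hand: [0.036,0.036,0.036,0.036]

```text
t: 5.15
tcp_pos: [0.6402, -0.037, 0.1176]
eef_rot: [0.002, 0.999, -0.036, 0.001]
wrist_force: [-1.8, -5.1, 1.6]
finger_gap: 0.036
```

Emit:
carry_out:
  travel:
    - [0,-0.0015,0.0]
    - [0,-0.003,0.0]
    - [0,-0.0045,0.0]
  rot:
    - [0,0,0]
    - [0,0,0]
    - [0,0,0]
  hand: [0.036,0.036,0.036]

```text
t: 5.45
tcp_pos: [0.6405, -0.0325, 0.1176]
eef_rot: [0.002, 0.999, -0.036, 0.001]
wrist_force: [-0.6, -5.4, 2.4]
finger_gap: 0.0356
```

Emit:
carry_out:
  travel:
    - [0,-0.0015,0.0]
    - [0,-0.003,0.0]
    - [0,-0.0045,0.0]
  rot:
    - [0,0,0]
    - [0,0,0]
    - [0,0,0]
  hand: [0.036,0.036,0.036]

```text
t: 5.75
tcp_pos: [0.6409, -0.028, 0.1175]
eef_rot: [0.002, 0.999, -0.036, 0.001]
wrist_force: [-0.2, -4.6, 2.1]
finger_gap: 0.036
```

Emit:
carry_out:
  travel:
    - [0,-0.0015,0.0]
    - [0,-0.003,0.0]
    - [0,-0.0045,0.0]
  rot:
    - [0,0,0]
    - [0,0,0]
    - [0,0,0]
  hand: [0.036,0.036,0.036]

```text
t: 6.05
tcp_pos: [0.6412, -0.0235, 0.1175]
eef_rot: [0.002, 0.999, -0.036, 0.001]
wrist_force: [0.4, -6.0, 2.3]
finger_gap: 0.0361
```

```bash
python3 snap.py c wrist
```

```text
6.05 [ 0.6412 -0.0235  0.1175] [ 0.0017  0.9993 -0.0361  0.0007] [ 0.351  -5.9977  2.2838] 0.03608758228946646
```

View pics/c_wrist.png

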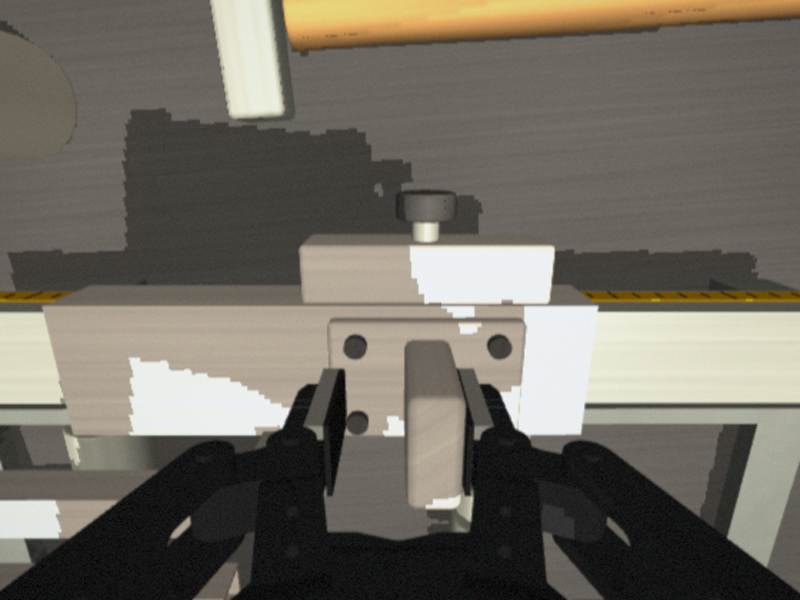

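Emit:
carry_out:
  travel:
    - [0,-0.001,0.0]
    - [0,-0.002,0.0]
    - [0,-0.003,0.0]
  rot:
    - [0,0,0]
    - [0,0,0]
    - [0,0,0]
  hand: [0.036,0.036,0.036]

```text
t: 6.4
tcp_pos: [0.6414, -0.0206, 0.1176]
eef_rot: [0.002, 0.999, -0.036, 0.001]
wrist_force: [-1.0, -5.5, 2.1]
finger_gap: 0.0357
```

Emit:
carry_out:
  travel:
    - [0,-0.001,0.0]
    - [0,-0.002,0.0]
    - [0,-0.003,0.0]
  rot:
    - [0,0,0]
    - [0,0,0]
    - [0,0,0]
  hand: [0.036,0.036,0.036]

```text
t: 6.7
tcp_pos: [0.6414, -0.0169, 0.1171]
eef_rot: [0.001, 0.999, -0.036, 0.0]
wrist_force: [-0.1, -0.2, -0.1]
finger_gap: 0.0361
```

```bash
python3 snap.py d wrist scene side
```

```text
6.7 [ 0.6414 -0.0169  0.1171] [ 0.0009  0.9993 -0.0362  0.0004] [-0.0657 -0.214  -0.0548] 0.0361171207625115
```

View pics/d_wrist.png

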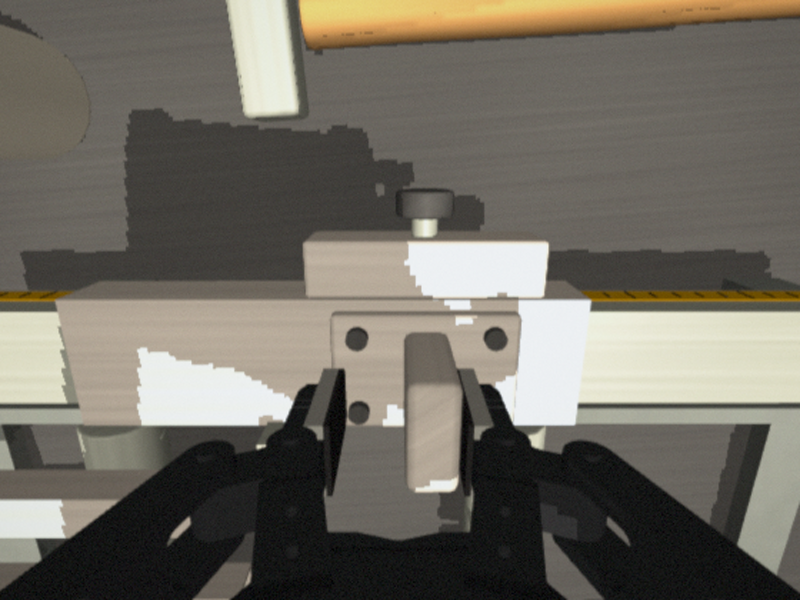

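View pics/d_scene.png

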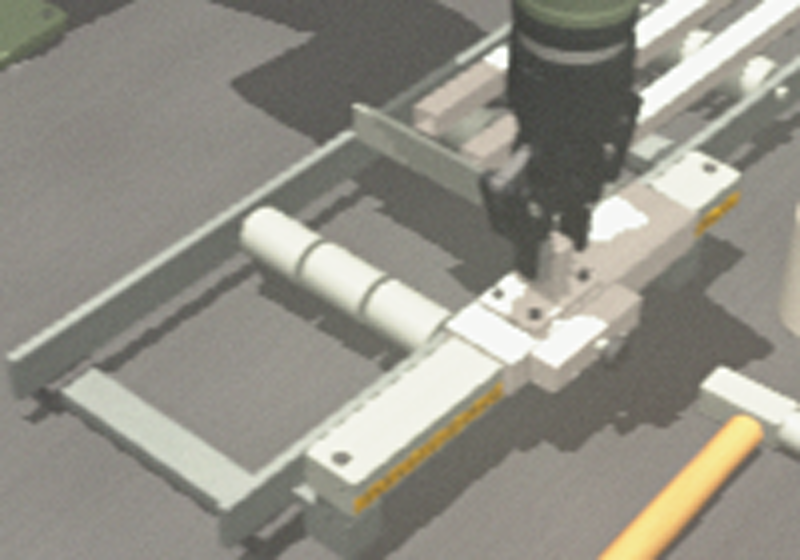

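View pics/d_side.png

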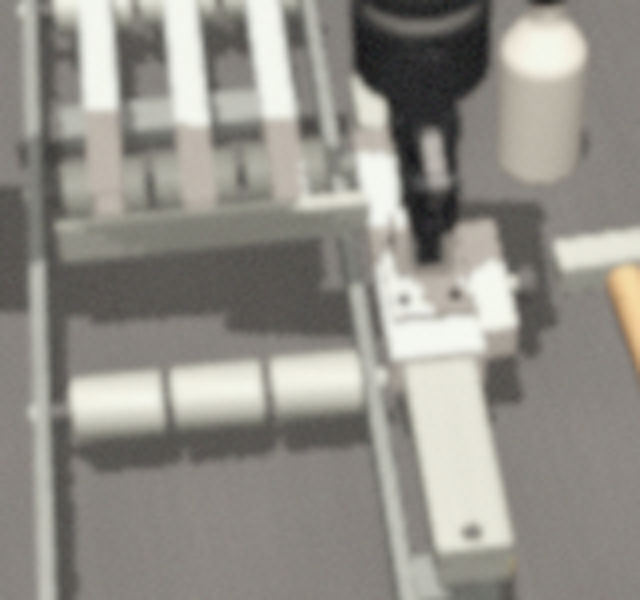

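The drag fell from 5.5 N to 0. In the wrist view the screw spacing shrank from 144 to 138 px (about 4%), which matches a level 7 mm drop. The side and scene views show the saddle bottomed on the rail. I'll centre the fingers, lift clear and compute the tube hover.

Emit:
carry_out:
  travel:
    - [0,0.004,0]
    - [0,0.008,0.0]
    - [0,0.009,0.0]
    - [0,0.009,-0.01]
    - [0,0.009,-0.03]
    - [0,0.009,-0.07]
    - [0,0.009,-0.11]
    - [0,0.009,-0.15]
    - [0,0.009,-0.15]
    - [0,0.009,-0.15]
  rot:
    - [0,0,0]
    - [0,0,0]
    - [0,0,0]
    - [0,0,0]
    - [0,0,0]
    - [0,0,0]
    - [0,0,0]
    - [0,0,0]
    - [0,0,0]
    - [0,0,0]
  hand: [0.036,0.036,0.036,0.036,0.036,0.036,0.036,0.046,0.046,0.046]

```text
t: 7.85
tcp_pos: [0.6414, -0.0244, 0.2694]
eef_rot: [0.0, 0.999, -0.036, 0.002]
wrist_force: [-0.3, 0.2, -0.8]
finger_gap: 0.0456
```

```bash
python3 snap.py e wrist; python3 - <<'E'
from h import *
np.set_printoptions(precision=4,suppress=True)
c=np.array([.6388,-.0255]);yv=np.array([.0736,.9973]);xv=np.array([.9973,-.0736])
P=c+yv*.235-xv*.115;print(P,goal((*P,.27),-4.2))
E
```

```text
7.85 [ 0.6414 -0.0244  0.2694] [ 0.0001  0.9994 -0.0359  0.0022] [-0.2832  0.1814 -0.7906] 0.04564066819455457
[0.5414 0.2173] (array([-0.1159, -0.2339, -0.0029]), array([ -0.004 ,  -0.0236, -89.9178]))
```

View pics/e_wrist.png

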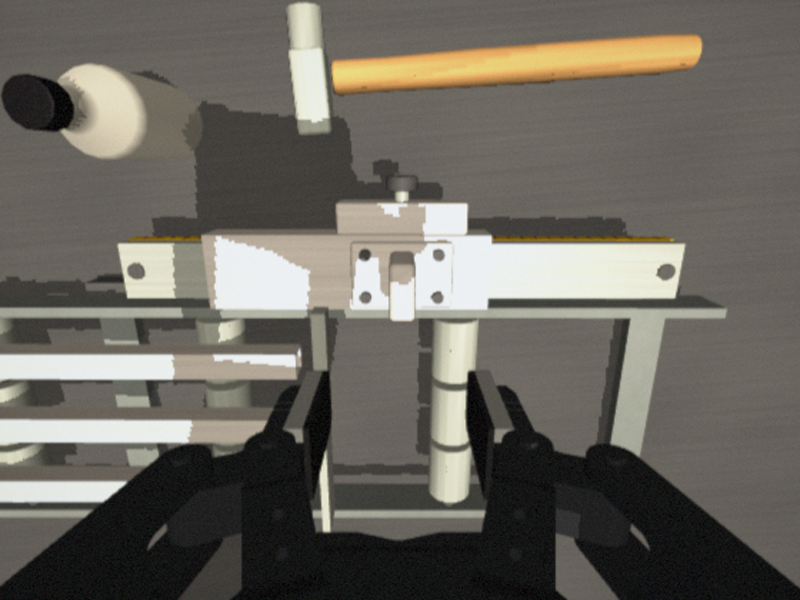

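The saddle now spans x≈205–491 and the stop face is at x≈312. The tube ends are still short of the plate (tube1 at x≈300). The roller bands are at x≈225 and x≈8.

```bash
python3 - <<'E'
from h import *
import pickle
np.set_printoptions(precision=4,suppress=True)
m=pickle.load(open('e_wrist.pkl','rb'))
w=lambda x,y:((x+.5)*.7-.5,(y+.5)*.7-.5)
a=onz(m,w(666,272),.075);b=onz(m,w(136,271),.075);print(a,b,np.degrees(np.arctan2(*(b-a)[:2])))
yv=(b-a)[:2]/np.linalg.norm((b-a)[:2]);xv=np.array([yv[1],-yv[0]]);c=((a+b)/2)[:2];print('c',c)
def T(n,u,z):
    P=onz(m,w(*u),z)[:2];print(n,P,'t',xv@(P-c),yv@(P-c))
T('sad -y',(491,262),.089);T('sad +y',(205,262),.089);T('stopface',(310,340),.097)
for z in(.133,):
  T('grip',(402,290),z)
T('tube1 end top',(299,370),.084)
T('t1 edge+x',(100,354),.084);T('t1 edge-x',(100,380),.084)
T('t2 edge+x',(100,418),.084);T('t2 edge-x',(100,443),.084)
T('t3 edge+x',(60,480),.084);T('t3 edge-x',(60,502),.084)
T('rollerA',(225,330),.06);T('rollerB',(8,330),.06);T('roller0',(455,345),.06)
E
```

```text
[ 0.6245 -0.2159  0.075 ] [0.6528 0.1644 0.075 ] 4.255731797206432
c [ 0.6386 -0.0258]
sad -y [ 0.6443 -0.0877] t 0.010224009915547817 -0.06138230265753907
sad +y [0.6584 0.1074] t 0.009844583978739094 0.13427278169776444
stopface [0.5993 0.0413] t -0.044196711819342045 0.06398623650027074
grip [ 0.6414 -0.0262] t 0.0028331586245119392 -0.00017887836244129414
tube1 end top [0.5708 0.0557] t -0.07371386569001238 0.07621541513948328
t1 edge+x [0.5943 0.2009] t -0.060971874043912244 0.22271645024467748
t1 edge-x [0.5734 0.2065] t -0.08229689641680753 0.22680299989777122
t2 edge+x [0.5413 0.2152] t -0.11493936045065442 0.2330583297980668
t2 edge-x [0.5192 0.2211] t -0.13743403835705956 0.23736902249453568
t3 edge+x [0.4872 0.2628] t -0.17238824074607084 0.2765572700511491
t3 edge-x [0.4659 0.2691] t -0.19410093718073476 0.28128170987639883
rollerA [0.598  0.1153] t -0.05102155114554453 0.13766456464238774
rollerB [0.6102 0.2848] t -0.05135011015227709 0.3076539899021995
roller0 [ 0.5722 -0.064 ] t -0.06336752031457343 -0.04300933491384333
```

Emit:
carry_out:
  travel:
    - [-0.03,-0.03,0]
    - [-0.115,-0.234,0.0]
    - [-0.115,-0.234,0.0]
    - [-0.115,-0.234,0.0]
    - [-0.115,-0.234,0.0]
    - [-0.115,-0.234,0.0]
    - [-0.115,-0.234,0.0]
    - [-0.115,-0.234,0.0]
    - [-0.115,-0.234,0.0]
    - [-0.115,-0.234,0.0]
    - [-0.115,-0.234,0.0]
    - [-0.115,-0.234,0.0]
  rot:
    - [0,0,-8]
    - [0,0,-16]
    - [0,0,-24]
    - [0,0,-32]
    - [0,0,-40]
    - [0,0,-48]
    - [0,0,-56]
    - [0,0,-64]
    - [0,0,-72]
    - [0,0,-81]
    - [0,0,-90]
    - [0,0,-90]
  hand: [0.046,0.046,0.046,0.046,0.046,0.046,0.046,0.046,0.046,0.046,0.046,0.046]

```text
t: 9.1
tcp_pos: [0.5413, 0.2169, 0.2643]
eef_rot: [-0.001, 0.732, 0.681, -0.002]
wrist_force: [-0.1, 0.1, -0.6]
finger_gap: 0.0462
```

```bash
python3 snap.py f wrist scene side
```

```text
9.1 [0.5413 0.2169 0.2643] [-0.0012  0.7319  0.6814 -0.002 ] [-0.0808  0.1268 -0.5772] 0.04623125697574931
```

View pics/f_wrist.png

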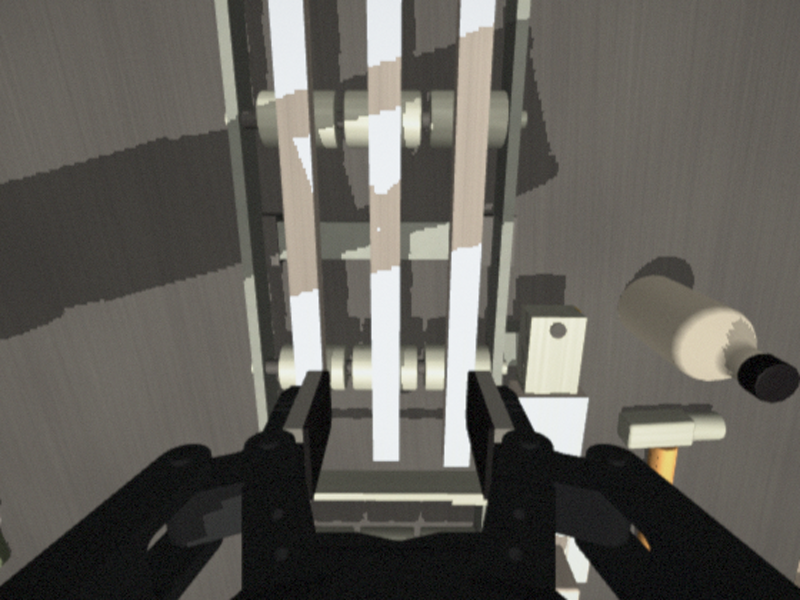

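View pics/f_side.png

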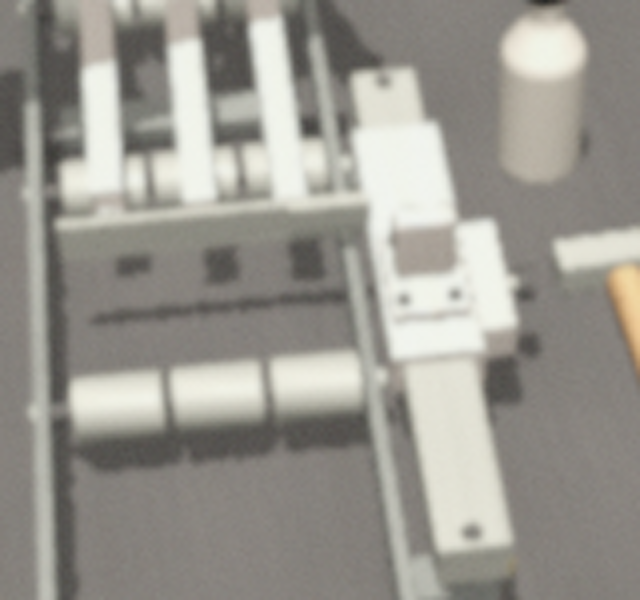

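View pics/f_scene.png

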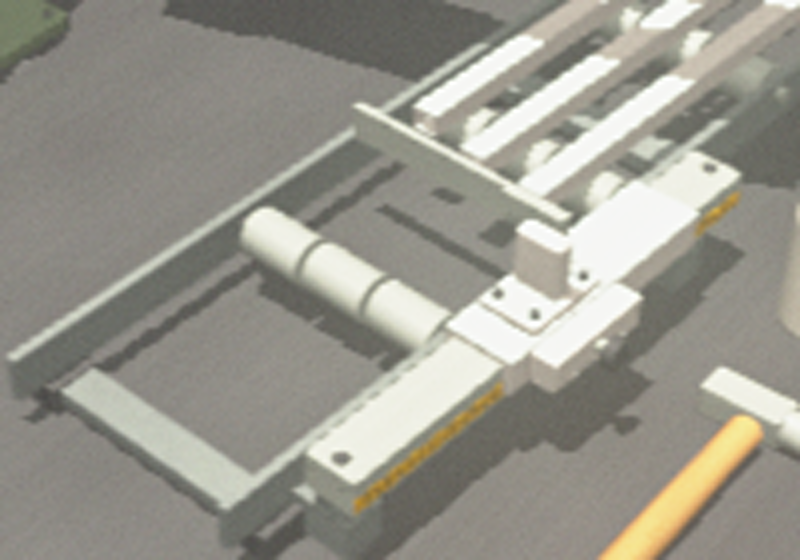

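In the wrist view the tubes run along columns of about 305, 385 and 463. Tube2 ends at row 461 and tube1 at row 466, and the stop plate's top edge is at row ~490. Rollers are at rows ~368 and ~120.

```bash
python3 - <<'E'
from h import *
import pickle,cv2
np.set_printoptions(precision=4,suppress=True)
m=pickle.load(open('f_wrist.pkl','rb'))
im=cv2.imread('pics/f_wrist_raw.png').astype(int)
for r in (231,):
    g=im[r].sum(1);print([ (i,int(g[i])) for i in range(195,350,1)if abs(g[i+1]-g[i-1])>120])
w=lambda x,y:((x+.5)*.7-.5,(y+.5)*.7-.5)
th=np.radians(4.24);yv=np.array([np.sin(th),np.cos(th)]);xv=np.array([yv[1],-yv[0]]);c=np.array([.6387,-.0257])
def T(n,u,z):
    P=onz(m,u,z)[:2];print(n,P,'t',xv@(P-c),yv@(P-c))
T('t1end',w(457,466),.084);T('t2end',w(386,461),.084);T('stop',w(400,490),.097)
T('r',w(450,368),.064);T('r2',w(450,120),.064);T('hole',w(558,330),.075)
for k in(202,215,260,280,315,333):T(k,(k,231),.084)
E
```

```text
[(203, 300), (204, 506), (205, 699), (223, 706), (224, 450), (225, 285), (259, 317), (260, 691), (278, 708), (279, 590), (280, 306), (312, 247), (313, 337), (314, 689), (333, 623), (334, 320), (335, 188), (345, 188), (346, 356), (347, 507)]
t1end [0.5747 0.0569] t -0.06990749624453826 0.07764092647853423
t2end [0.519  0.0654] t -0.12610205710863961 0.08196357303088155
stop [0.5289 0.0479] t -0.11497157883026264 0.06526442714229273
r [0.5741 0.1328] t -0.07615581983978878 0.1532830283086999
r2 [0.581  0.3139] t -0.08268426213692859 0.3344258003657832
hole [0.6536 0.1635] t 0.0008280840924146081 0.1897497531967599
202 [0.4583 0.1805] t -0.19519343304134523 0.1922715341596169
215 [0.4716 0.1795] t -0.18185156791153298 0.19232692869474868
260 [0.5176 0.1763] t -0.13571908447275063 0.19251846769246023
280 [0.538  0.1749] t -0.11524107137030881 0.1926034910385363
315 [0.5737 0.1724] t -0.0794419598156744 0.1927521265646344
333 [0.5921 0.1711] t -0.06104950297230112 0.1928284908200708
```

```bash
python3 - <<'E'
from h import *
import cv2,pickle
np.set_printoptions(precision=4,suppress=True)
S=camera_model('scene');D=camera_model('side')
print(tri(S,(204,209),D,(193,262)),tri(S,(204,209),D,(193,266)))
th=np.radians(4.24);yv=np.array([np.sin(th),np.cos(th)]);xv=np.array([yv[1],-yv[0]]);c=np.array([.6387,-.0257])
m=pickle.load(open('f_wrist.pkl','rb'));w=lambda x,y:((x+.5)*.7-.5,(y+.5)*.7-.5)
for z in(.04,.05,.06):
  P=onz(m,w(502,330),z)[:2];print(z,xv@(P-c),yv@(P-c))
P=c+yv*.22-xv*.071;print(P,goal((*P,.076),-4.24),goal((*P,.076),-4.24)[1])
E
```

```text
(array([ 0.3944, -0.2556,  0.0529]), np.float64(0.002134492550263385)) (array([ 0.3928, -0.2576,  0.0487]), np.float64(0.006013645540251559))
0.04 -0.032089214660893955 0.1760031685089686
0.05 -0.03443847213594225 0.1798819973435028
0.06 -0.036787729610990534 0.183760826178037
[0.5842 0.1989] (array([-0.0147,  0.0439,  0.1894]), array([-0.1374,  0.0375, -0.0346])) [-0.1374  0.0375 -0.0346]
```

The frame tops out near z = 0.05, below the fingertips' 0.062. Next I descend over tube1.

Emit:
carry_out:
  travel:
    - [-0.015,0.044,0.04]
    - [-0.015,0.044,0.08]
    - [-0.015,0.044,0.12]
    - [-0.015,0.044,0.15]
    - [-0.015,0.044,0.17]
    - [-0.015,0.044,0.182]
    - [-0.015,0.044,0.188]
    - [-0.015,0.044,0.188]
  rot:
    - [0,0,0]
    - [0,0,0]
    - [0,0,0]
    - [0,0,0]
    - [0,0,0]
    - [0,0,0]
    - [0,0,0]
    - [0,0,0]
  hand: [0.042,0.042,0.042,0.042,0.042,0.042,0.042,0.042]

```text
t: 10.05
tcp_pos: [0.5853, 0.1989, 0.0785]
eef_rot: [-0.0, 0.732, 0.681, -0.0]
wrist_force: [0.6, 0.0, 0.2]
finger_gap: 0.042
```

```bash
python3 snap.py g wrist
```

```text
10.05 [0.5853 0.1989 0.0785] [-0.0002  0.7323  0.6809 -0.0003] [0.5757 0.0365 0.2239] 0.042002644232129675
```

View pics/g_wrist.png

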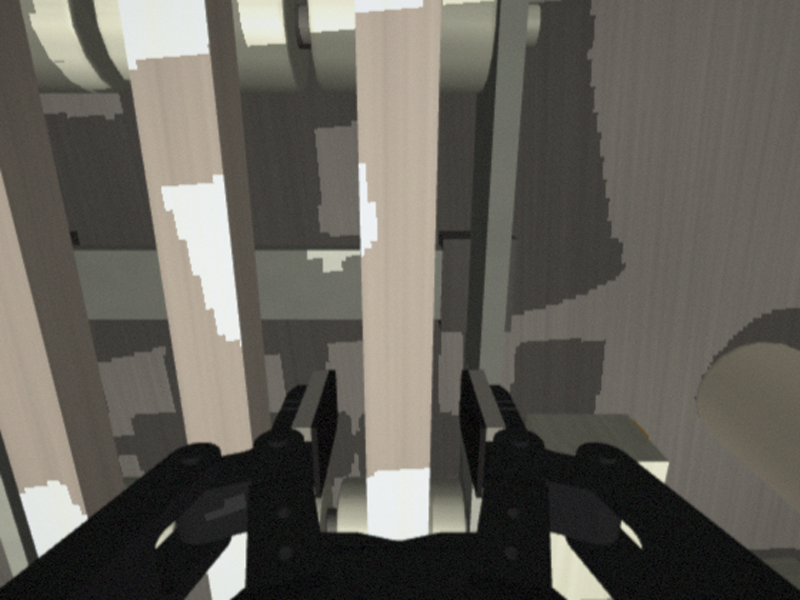

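Tube1 sits centred between the pads (columns 367–432). I'll close lightly and slide it to −y (tool −x) in small steps.

Emit:
carry_out:
  travel:
    - [0,0,0.001]
    - [0,0,0.001]
    - [0,0,0.001]
    - [0,0,0.001]
    - [0,0,0.001]
  rot:
    - [0,0,0]
    - [0,0,0]
    - [0,0,0]
    - [0,0,0]
    - [0,0,0]
  hand: [0.016,0.016,0.016,0.016,0.016]
  grip_force: 25

```text
t: 10.6
tcp_pos: [0.5865, 0.1992, 0.0794]
eef_rot: [0.001, 0.732, 0.681, 0.001]
wrist_force: [-0.6, 0.5, 4.9]
finger_gap: 0.0194
```

Emit:
carry_out:
  travel:
    - [-0.002,0,0]
    - [-0.004,0,0]
    - [-0.006,0,0]
    - [-0.008,0,0]
  rot:
    - [0,0,0]
    - [0,0,0]
    - [0,0,0]
    - [0,0,0]
  hand: [0.016,0.016,0.016,0.016]

```text
t: 11.0
tcp_pos: [0.586, 0.1921, 0.0794]
eef_rot: [0.0, 0.732, 0.681, 0.002]
wrist_force: [-0.3, 3.2, 5.8]
finger_gap: 0.0194
```

Emit:
carry_out:
  travel:
    - [-0.001,0,-0.002]
    - [-0.002,0,-0.003]
    - [-0.003,0,-0.003]
  rot:
    - [0,0,0]
    - [0,0,0]
    - [0,0,0]
  hand: [0.016,0.016,0.016]

```text
t: 11.3
tcp_pos: [0.584, 0.1877, 0.0801]
eef_rot: [-0.0, 0.732, 0.681, -0.001]
wrist_force: [0.4, 0.8, -3.0]
finger_gap: 0.0196
```

Emit:
carry_out:
  travel:
    - [-0.001,0,0]
    - [-0.002,0,0]
  rot:
    - [0,0,0]
    - [0,0,0]
  hand: [0.016,0.016]

```text
t: 11.5
tcp_pos: [0.5841, 0.1857, 0.0802]
eef_rot: [-0.0, 0.732, 0.681, -0.0]
wrist_force: [1.2, -0.1, -1.9]
finger_gap: 0.019
```

```bash
python3 snap.py i side scene
```

```text
11.5 [0.5841 0.1857 0.0802] [-0.0003  0.7322  0.6811 -0.0004] [ 1.181  -0.1308 -1.9077] 0.0190242286286783
```

View pics/i_side.png

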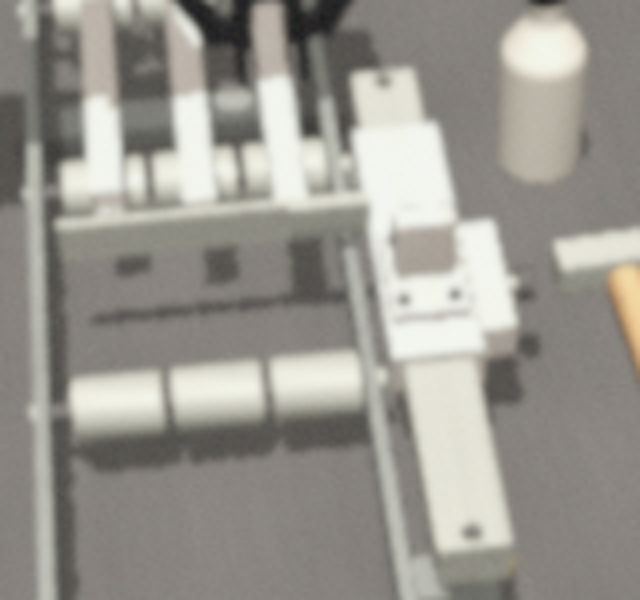

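View pics/i_scene.png

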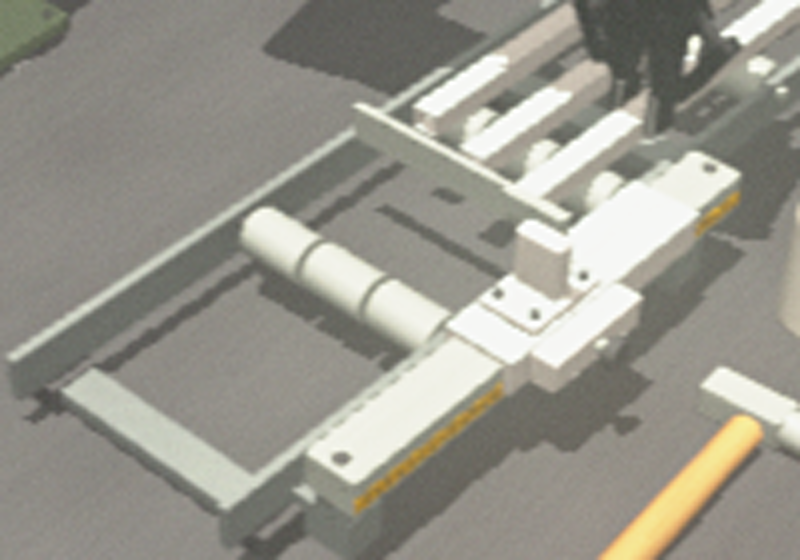

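Tube1 follows the hand: its shadow at (310,285) is approaching the plate's shadow line at about (310,297). I'll continue to contact.

Emit:
carry_out:
  travel:
    - [-0.001,0,0]
    - [-0.002,0,0]
  rot:
    - [0,0,0]
    - [0,0,0]
  hand: [0.016,0.016]

```text
t: 11.8
tcp_pos: [0.5843, 0.1839, 0.0807]
eef_rot: [-0.0, 0.732, 0.681, -0.0]
wrist_force: [0.4, 0.6, -2.3]
finger_gap: 0.0191
```

Emit:
carry_out:
  travel:
    - [-0.001,0,0]
    - [-0.002,0,0]
  rot:
    - [0,0,0]
    - [0,0,0]
  hand: [0.016,0.016]

```text
t: 12.0
tcp_pos: [0.584, 0.1828, 0.0807]
eef_rot: [-0.001, 0.732, 0.681, 0.001]
wrist_force: [-0.6, 5.2, -1.9]
finger_gap: 0.0194
```

Emit:
carry_out:
  travel:
    - [-0.001,0,0]
    - [-0.002,0,0]
  rot:
    - [0,0,0]
    - [0,0,0]
  hand: [0.016,0.016]

```text
t: 12.2
tcp_pos: [0.5839, 0.1819, 0.0807]
eef_rot: [-0.001, 0.732, 0.681, 0.001]
wrist_force: [0.6, 10.3, -3.9]
finger_gap: 0.0198
```

Contact: the force rose from 0.6 to 5.2 to 10.3 N as tube1 butted the plate. I'll open, rise and step over to tube2.

Emit:
carry_out:
  travel:
    - [0,0,0]
    - [0,0,0]
    - [0,0,0]
    - [0,0,-0.01]
    - [0,0,-0.04]
    - [0.01,-0.02,-0.05]
    - [0.02,-0.056,-0.05]
    - [0.02,-0.056,-0.05]
  rot:
    - [0,0,0]
    - [0,0,0]
    - [0,0,0]
    - [0,0,0]
    - [0,0,0]
    - [0,0,0]
    - [0,0,0]
    - [0,0,0]
  hand: [0.042,0.042,0.042,0.042,0.042,0.042,0.042,0.042]

```text
t: 13.0
tcp_pos: [0.5257, 0.2049, 0.1311]
eef_rot: [-0.001, 0.731, 0.682, -0.001]
wrist_force: [0.2, -0.4, -0.7]
finger_gap: 0.0424
```

```bash
python3 snap.py j wrist side
```

```text
13.0 [0.5257 0.2049 0.1311] [-0.0012  0.7314  0.6819 -0.0013] [ 0.205  -0.3609 -0.7349] 0.04238739816615808
```

View pics/j_wrist.png

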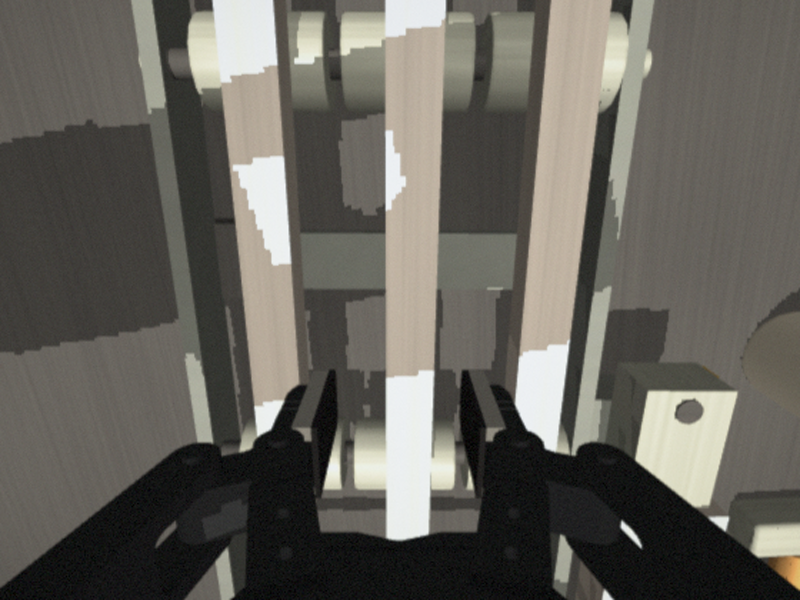

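View pics/j_side.png

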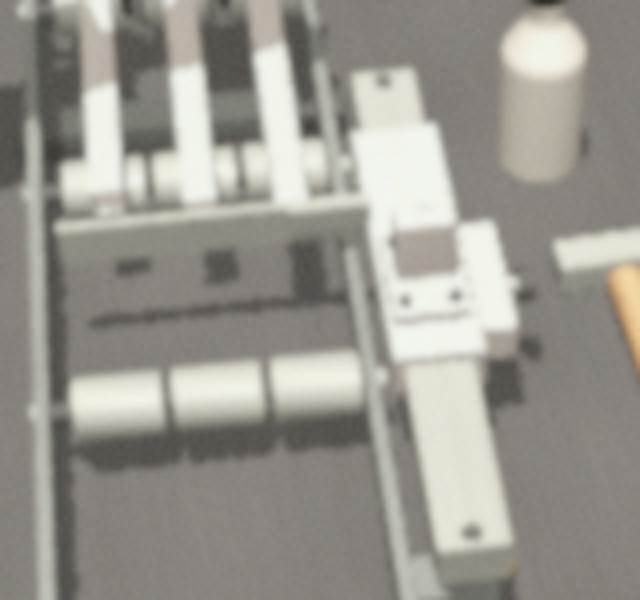

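Tube2 appears at columns 387–432, about 4 mm to the right of the jaw centre. I'll correct by +0.004 and go down.

Emit:
carry_out:
  travel:
    - [0,0.004,0.01]
    - [0,0.004,0.03]
    - [0,0.004,0.045]
    - [0,0.004,0.05]
    - [0,0.004,0.05]
  rot:
    - [0,0,0]
    - [0,0,0]
    - [0,0,0]
    - [0,0,0]
    - [0,0,0]
  hand: [0.042,0.042,0.042,0.042,0.042]

```text
t: 13.6
tcp_pos: [0.5329, 0.2031, 0.079]
eef_rot: [-0.001, 0.732, 0.681, -0.001]
wrist_force: [0.0, 0.3, -0.3]
finger_gap: 0.0419
```

```bash
python3 snap.py k wrist
```

```text
13.6 [0.5329 0.2031 0.079 ] [-0.0008  0.7323  0.681  -0.0014] [ 0.0235  0.3075 -0.2945] 0.04193342184301637
```

View pics/k_wrist.png

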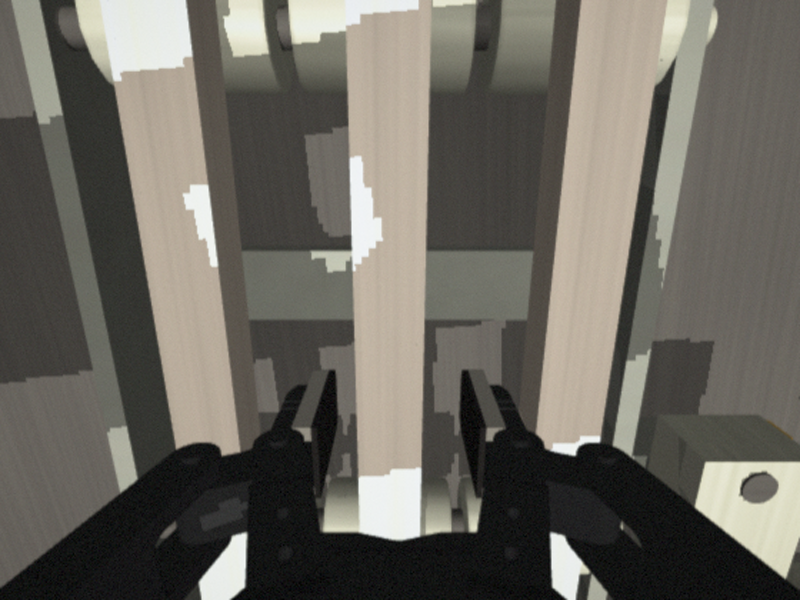

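Tube2 is at columns 358–422, about 2.5 mm left of centre. I'll trim that while closing, raising slightly.

Emit:
carry_out:
  travel:
    - [0,-0.0025,-0.001]
    - [0,-0.0025,-0.002]
    - [0,-0.0025,-0.003]
    - [0,-0.0025,-0.003]
    - [0,-0.0025,-0.003]
    - [-0.002,-0.0025,-0.003]
    - [-0.004,-0.0025,-0.003]
    - [-0.006,-0.0025,-0.003]
    - [-0.008,-0.0025,-0.003]
    - [-0.01,-0.0025,-0.003]
  rot:
    - [0,0,0]
    - [0,0,0]
    - [0,0,0]
    - [0,0,0]
    - [0,0,0]
    - [0,0,0]
    - [0,0,0]
    - [0,0,0]
    - [0,0,0]
    - [0,0,0]
  hand: [0.042,0.016,0.016,0.016,0.016,0.016,0.016,0.016,0.016,0.016]
  grip_force: 25

```text
t: 14.65
tcp_pos: [0.5308, 0.1939, 0.0843]
eef_rot: [0.0, 0.732, 0.681, 0.001]
wrist_force: [-0.5, 2.5, 4.8]
finger_gap: 0.019
```

Emit:
carry_out:
  travel:
    - [-0.0015,0,0]
    - [-0.003,0,0]
  rot:
    - [0,0,0]
    - [0,0,0]
  hand: [0.016,0.016]

```text
t: 14.85
tcp_pos: [0.5305, 0.1908, 0.0843]
eef_rot: [0.0, 0.732, 0.681, 0.0]
wrist_force: [-1.0, 3.1, 5.7]
finger_gap: 0.0192
```

Emit:
carry_out:
  travel:
    - [-0.001,0,0]
    - [-0.002,0,0]
  rot:
    - [0,0,0]
    - [0,0,0]
  hand: [0.016,0.016]

```text
t: 15.05
tcp_pos: [0.5304, 0.1888, 0.0843]
eef_rot: [0.0, 0.732, 0.681, 0.0]
wrist_force: [-1.5, 2.6, 5.1]
finger_gap: 0.0192
```

Emit:
carry_out:
  travel:
    - [-0.001,0,0]
    - [-0.002,0,0]
  rot:
    - [0,0,0]
    - [0,0,0]
  hand: [0.016,0.016]

```text
t: 15.25
tcp_pos: [0.5303, 0.1868, 0.0843]
eef_rot: [0.0, 0.732, 0.681, 0.0]
wrist_force: [-0.6, 1.9, 4.6]
finger_gap: 0.0193
```

Emit:
carry_out:
  travel:
    - [-0.001,0,0]
    - [-0.002,0,0]
  rot:
    - [0,0,0]
    - [0,0,0]
  hand: [0.016,0.016]

```text
t: 15.45
tcp_pos: [0.5301, 0.1848, 0.0843]
eef_rot: [0.0, 0.732, 0.681, 0.0]
wrist_force: [-0.8, 2.7, 5.7]
finger_gap: 0.0188
```

Emit:
carry_out:
  travel:
    - [-0.001,0,0]
    - [-0.002,0,0]
  rot:
    - [0,0,0]
    - [0,0,0]
  hand: [0.016,0.016]

```text
t: 15.65
tcp_pos: [0.53, 0.1828, 0.0843]
eef_rot: [0.0, 0.732, 0.681, 0.0]
wrist_force: [-0.3, 2.5, 5.2]
finger_gap: 0.0194
```

Emit:
carry_out:
  travel:
    - [-0.001,0,0]
    - [-0.002,0,0]
  rot:
    - [0,0,0]
    - [0,0,0]
  hand: [0.016,0.016]

```text
t: 15.85
tcp_pos: [0.5299, 0.1813, 0.0843]
eef_rot: [-0.0, 0.732, 0.681, 0.001]
wrist_force: [-0.7, 7.0, 4.5]
finger_gap: 0.0194
```

```bash
python3 snap.py l side wrist
```

```text
15.85 [0.5299 0.1813 0.0843] [-0.0002  0.7323  0.681   0.0008] [-0.6972  6.9662  4.516 ] 0.01944132725251584
```

View pics/l_side.png

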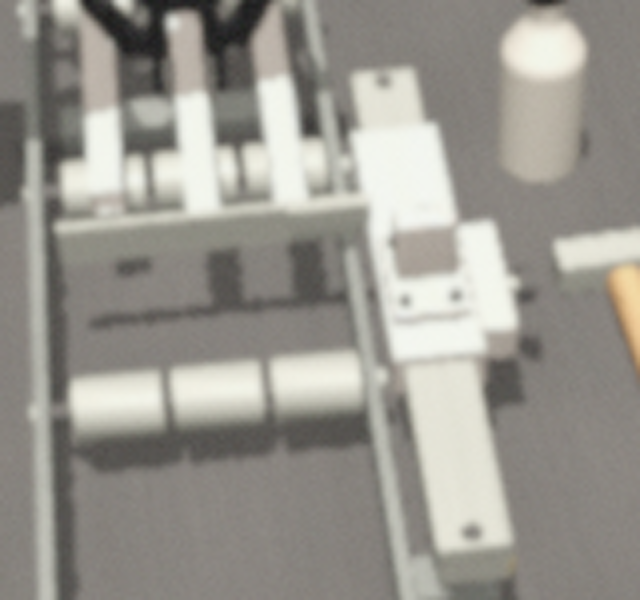

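View pics/l_wrist.png

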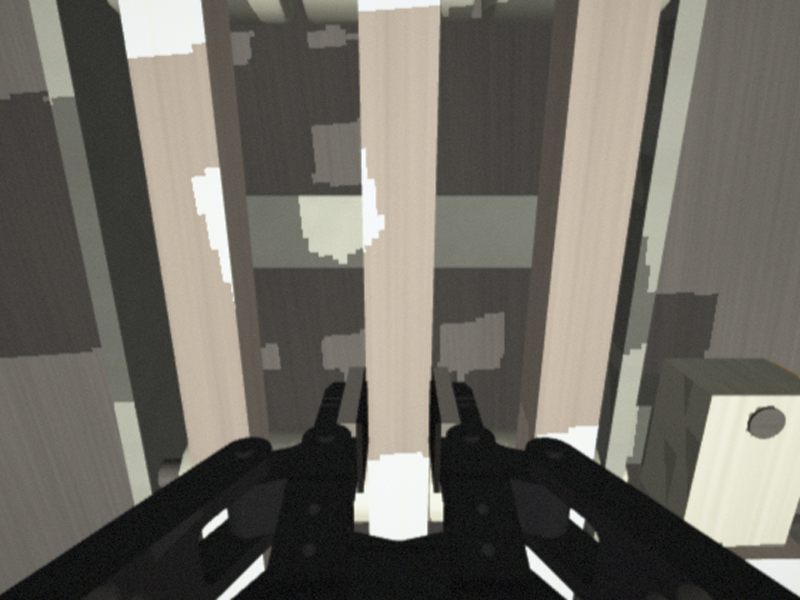

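Tube2 is now in contact (7 N) and its shadow end at (228,290) is level with tube1's. One more press to match, then release and go to tube3.

Emit:
carry_out:
  travel:
    - [-0.001,0,0]
    - [-0.0015,0,0]
  rot:
    - [0,0,0]
    - [0,0,0]
  hand: [0.016,0.016]

```text
t: 16.15
tcp_pos: [0.5299, 0.1812, 0.0843]
eef_rot: [-0.001, 0.732, 0.681, 0.002]
wrist_force: [-0.1, 10.5, 3.3]
finger_gap: 0.0196
```

Emit:
carry_out:
  travel:
    - [0,0,0]
    - [0,0,0]
    - [0,0,0]
    - [0,0,-0.01]
    - [0,0,-0.04]
    - [0.01,-0.02,-0.045]
    - [0.02,-0.055,-0.045]
    - [0.02,-0.055,-0.045]
    - [0.02,-0.055,-0.045]
  rot:
    - [0,0,0]
    - [0,0,0]
    - [0,0,0]
    - [0,0,0]
    - [0,0,0]
    - [0,0,0]
    - [0,0,0]
    - [0,0,0]
    - [0,0,0]
  hand: [0.042,0.042,0.042,0.042,0.042,0.042,0.042,0.042,0.042]

```text
t: 17.05
tcp_pos: [0.4756, 0.2034, 0.1293]
eef_rot: [0.0, 0.732, 0.682, 0.0]
wrist_force: [0.0, 0.4, -1.1]
finger_gap: 0.0421
```

```bash
python3 snap.py n wrist
```

```text
17.05 [0.4756 0.2034 0.1293] [0.0004 0.7318 0.6815 0.0002] [ 0.0003  0.4439 -1.0973] 0.04213482390351952
```

View pics/n_wrist.png

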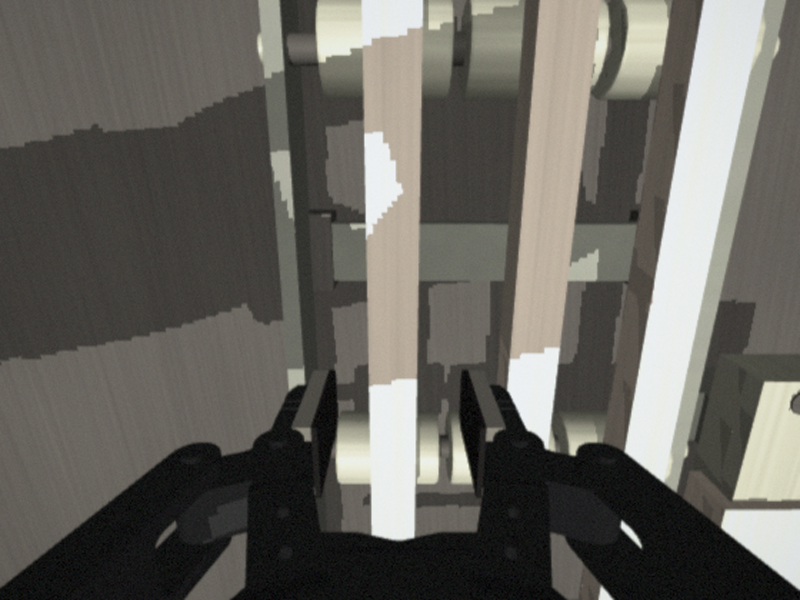

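Tube3 shows at columns 366–420, but tube1 at the right looks unusually bright and wide. I'll check the other views before going on.

```bash
python3 snap.py o side scene; python3 - <<'E'
import cv2
a=cv2.imread('pics/o_scene_raw.png')[0:240,290:560];cv2.imwrite('pics/o_sc2.png',cv2.resize(a,None,fx=2.4,fy=2.4,interpolation=cv2.INTER_CUBIC))
E
```

```text
17.1 [0.4765 0.2032 0.1294] [0.0006 0.732  0.6813 0.0005] [0.5497 0.4733 0.0367] 0.04212811017083712
```

View pics/o_side.png

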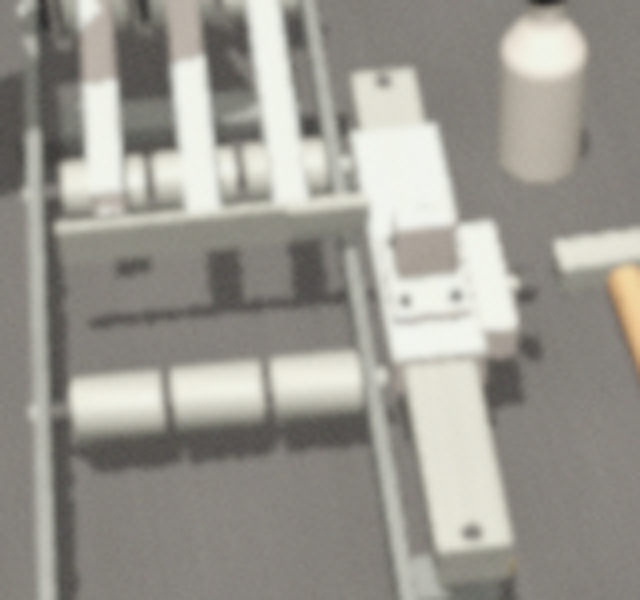

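View pics/o_sc2.png

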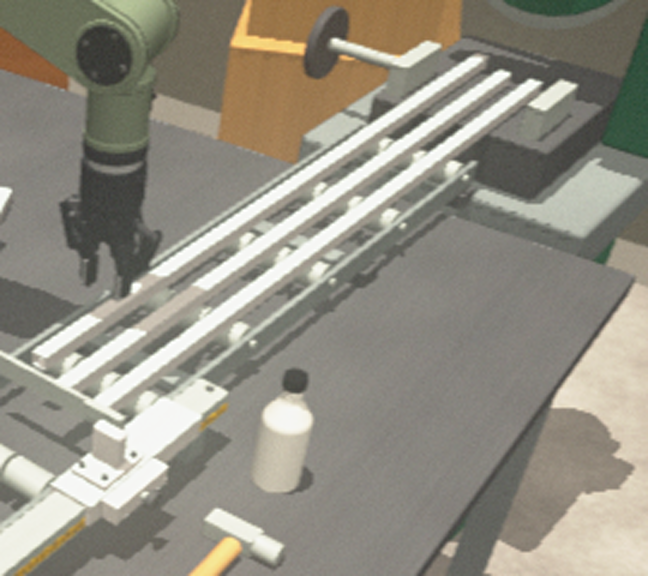

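The side and scene views show all three tubes lying straight. Tube1 was just sunlit, and shadows 1 and 2 reach the plate line. Next I descend on tube3.

Emit:
carry_out:
  travel:
    - [0.008,-0.004,0.01]
    - [0.008,-0.004,0.03]
    - [0.008,-0.004,0.042]
    - [0.008,-0.004,0.046]
    - [0.008,-0.004,0.046]
    - [0.008,-0.004,0.046]
  rot:
    - [0,0,0]
    - [0,0,0]
    - [0,0,0]
    - [0,0,0]
    - [0,0,0]
    - [0,0,0]
  hand: [0.042,0.042,0.042,0.042,0.042,0.042]

```text
t: 17.8
tcp_pos: [0.473, 0.2117, 0.083]
eef_rot: [0.0, 0.732, 0.681, 0.0]
wrist_force: [-0.5, 0.0, 0.2]
finger_gap: 0.0419
```

```bash
python3 snap.py p wrist
```

```text
17.8 [0.473  0.2117 0.083 ] [0.0001 0.7322 0.6811 0.0003] [-0.4592  0.0284  0.2348] 0.041939671808644025
```

View pics/p_wrist.png

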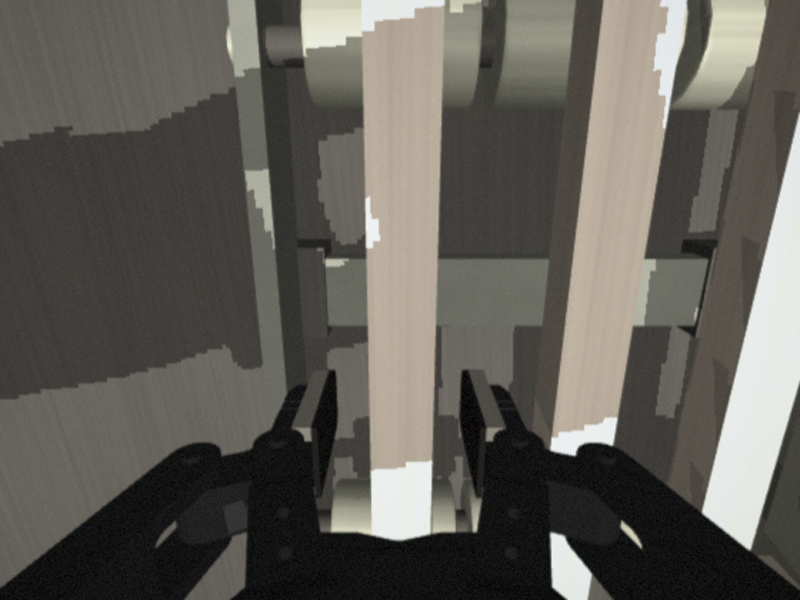

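Tube3 is centred (columns 371–433). I'll close and slide it.

Emit:
carry_out:
  travel:
    - [0,0.0005,-0.001]
    - [0,0.0005,-0.001]
    - [0,0.0005,-0.001]
    - [0,0.0005,-0.001]
    - [-0.002,0.0005,-0.001]
    - [-0.005,0.0005,-0.001]
    - [-0.008,0.0005,-0.001]
    - [-0.011,0.0005,-0.001]
    - [-0.014,0.0005,-0.001]
    - [-0.017,0.0005,-0.001]
    - [-0.019,0.0005,-0.001]
    - [-0.021,0.0005,-0.001]
  rot:
    - [0,0,0]
    - [0,0,0]
    - [0,0,0]
    - [0,0,0]
    - [0,0,0]
    - [0,0,0]
    - [0,0,0]
    - [0,0,0]
    - [0,0,0]
    - [0,0,0]
    - [0,0,0]
    - [0,0,0]
  hand: [0.016,0.016,0.016,0.016,0.016,0.016,0.016,0.016,0.016,0.016,0.016,0.016]
  grip_force: 25

```text
t: 19.05
tcp_pos: [0.4724, 0.1914, 0.0848]
eef_rot: [-0.0, 0.732, 0.681, 0.002]
wrist_force: [-0.5, 3.3, 4.7]
finger_gap: 0.019
```

Emit:
carry_out:
  travel:
    - [-0.001,0,0]
    - [-0.002,0,0]
  rot:
    - [0,0,0]
    - [0,0,0]
  hand: [0.016,0.016]

```text
t: 19.25
tcp_pos: [0.4723, 0.1894, 0.0847]
eef_rot: [0.0, 0.732, 0.681, 0.001]
wrist_force: [-0.7, 2.1, 6.3]
finger_gap: 0.0195
```

Emit:
carry_out:
  travel:
    - [-0.001,0,0]
    - [-0.002,0,0]
  rot:
    - [0,0,0]
    - [0,0,0]
  hand: [0.016,0.016]

```text
t: 19.45
tcp_pos: [0.4721, 0.1874, 0.0848]
eef_rot: [0.0, 0.732, 0.681, 0.001]
wrist_force: [0.1, 3.5, 5.5]
finger_gap: 0.0193
```

```bash
python3 snap.py q side
```

```text
19.45 [0.4721 0.1874 0.0848] [0.     0.7323 0.681  0.0015] [0.1308 3.4569 5.5482] 0.019325127023365495
```

View pics/q_side.png

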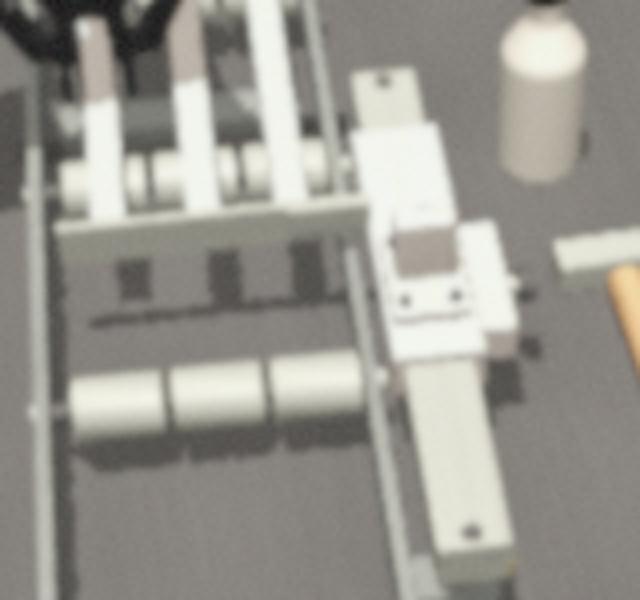

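Tube3's shadow end at (133,298) is still short of the plate's shadow line, so I continue.

Emit:
carry_out:
  travel:
    - [-0.001,0,0]
    - [-0.002,0,0]
  rot:
    - [0,0,0]
    - [0,0,0]
  hand: [0.016,0.016]

```text
t: 19.7
tcp_pos: [0.472, 0.1854, 0.0848]
eef_rot: [0.0, 0.732, 0.681, 0.001]
wrist_force: [-1.4, 2.8, 5.7]
finger_gap: 0.0192
```

Emit:
carry_out:
  travel:
    - [-0.001,0,0]
    - [-0.002,0,0]
  rot:
    - [0,0,0]
    - [0,0,0]
  hand: [0.016,0.016]

```text
t: 19.9
tcp_pos: [0.4718, 0.1834, 0.0848]
eef_rot: [0.0, 0.732, 0.681, 0.001]
wrist_force: [-0.8, 1.7, 5.2]
finger_gap: 0.0195
```

Emit:
carry_out:
  travel:
    - [-0.001,0,0]
    - [-0.002,0,0]
  rot:
    - [0,0,0]
    - [0,0,0]
  hand: [0.016,0.016]

```text
t: 20.1
tcp_pos: [0.4717, 0.1814, 0.0848]
eef_rot: [0.0, 0.732, 0.681, 0.001]
wrist_force: [-0.7, 3.1, 5.7]
finger_gap: 0.0191
```

Emit:
carry_out:
  travel:
    - [-0.001,0,0]
    - [-0.002,0,0]
  rot:
    - [0,0,0]
    - [0,0,0]
  hand: [0.016,0.016]

```text
t: 20.3
tcp_pos: [0.4716, 0.1794, 0.0848]
eef_rot: [0.0, 0.732, 0.681, 0.001]
wrist_force: [-0.9, 3.5, 6.3]
finger_gap: 0.0193
```

Emit:
carry_out:
  travel:
    - [-0.001,0,0]
    - [-0.002,0,0]
  rot:
    - [0,0,0]
    - [0,0,0]
  hand: [0.016,0.016]

```text
t: 20.5
tcp_pos: [0.4714, 0.1774, 0.0848]
eef_rot: [0.0, 0.732, 0.681, 0.001]
wrist_force: [-0.3, 2.2, 6.4]
finger_gap: 0.0195
```

```bash
python3 snap.py r side
```

```text
20.5 [0.4714 0.1774 0.0848] [0.0001 0.7322 0.681  0.0014] [-0.309   2.1676  6.3624] 0.019462889641821208
```

View pics/r_side.png

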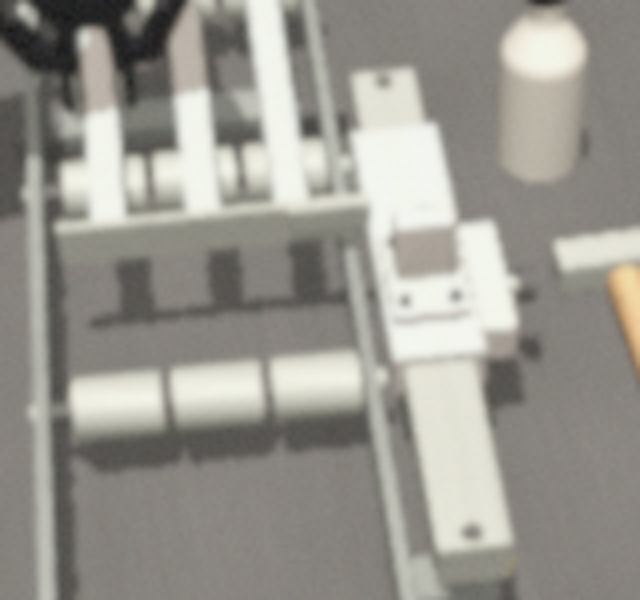

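Its shadow now reaches about (135,315), right by the line.

Emit:
carry_out:
  travel:
    - [-0.001,0,0]
    - [-0.002,0,0]
  rot:
    - [0,0,0]
    - [0,0,0]
  hand: [0.016,0.016]

```text
t: 20.75
tcp_pos: [0.4712, 0.1754, 0.0848]
eef_rot: [0.0, 0.732, 0.681, 0.001]
wrist_force: [-0.4, 2.7, 6.7]
finger_gap: 0.0192
```

Emit:
carry_out:
  travel:
    - [-0.001,0,0]
    - [-0.002,0,0]
  rot:
    - [0,0,0]
    - [0,0,0]
  hand: [0.016,0.016]

```text
t: 20.95
tcp_pos: [0.4711, 0.1734, 0.0848]
eef_rot: [0.0, 0.732, 0.681, 0.001]
wrist_force: [0.1, 1.7, 5.8]
finger_gap: 0.0193
```

```bash
python3 snap.py s side wrist scene; python3 - <<'E'
import cv2,numpy as np
o=[]
for t in 'fjors':
    a=cv2.imread(f'pics/{t}_side_raw.png')
    if a is None: continue
    o.append(cv2.resize(a[130:180,190:290],None,fx=4,fy=4,interpolation=cv2.INTER_CUBIC))
cv2.imwrite('pics/cmp.png',np.vstack(o[-3:]))
E
```

```text
20.95 [0.4711 0.1734 0.0848] [0.0001 0.7322 0.6811 0.0014] [0.062  1.7285 5.7655] 0.019300765044256277
```

View pics/cmp.png

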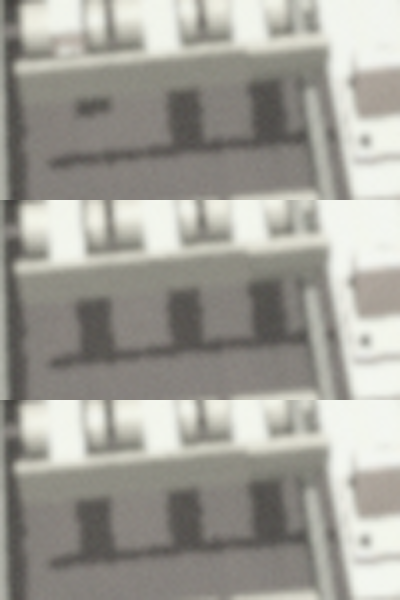

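View pics/s_wrist.png

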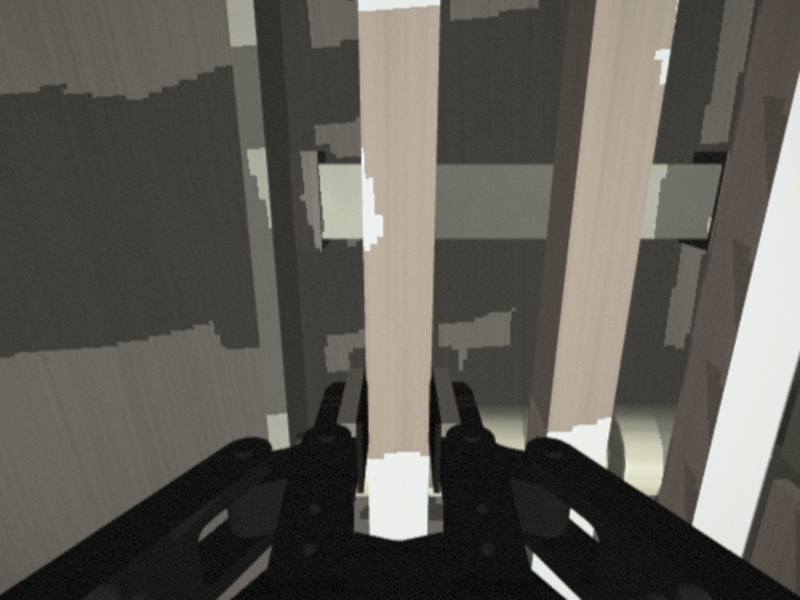

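View pics/s_scene.png

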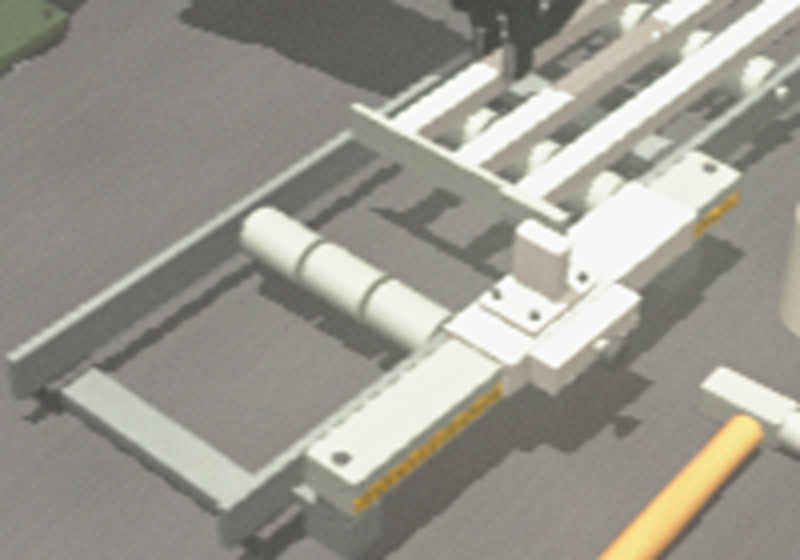

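The side comparison shows tube3's shadow already merging with the plate line, yet no force rise. I'll check quantitatively whether the saddle or plate has shifted.

```bash
python3 - <<'E'
import cv2,numpy as np
def g(n): return cv2.cvtColor(cv2.imread(n),cv2.COLOR_BGR2GRAY).astype(np.float32)
for cam,ref,lst,rois in (('side','f','ijloqrs',{'saddle':(120,182,268,312),'plate':(138,156,192,250),'rail/fix':(195,228,280,312)}),('scene','f','ios',{'saddle':(165,225,305,362),'plateleft':(142,160,286,310),'fix':(225,250,270,300)})):
    A=g(f'pics/{ref}_{cam}_raw.png')
    for t in lst:
        B=g(f'pics/{t}_{cam}_raw.png');o=[]
        for k,(a,b,c,d) in rois.items():
            T=A[a:b,c:d]
            s,r=cv2.phaseCorrelate(cv2.Laplacian(cv2.GaussianBlur(T,(0,0),1),cv2.CV_32F),cv2.Laplacian(cv2.GaussianBlur(B[a:b,c:d],(0,0),1),cv2.CV_32F),cv2.createHanningWindow((d-c,b-a),cv2.CV_32F));o.append((k,np.round(s,2),round(r,2)))
        print(cam,t,o)
E
```

```text
side i [('saddle', array([0.51, 0.06]), 1.04), ('plate', array([-0.11, -0.07]), 1.09), ('rail/fix', array([-0.01, -0.07]), 1.13)]
side j [('saddle', array([0.77, 0.36]), 1.03), ('plate', array([0.18, 0.54]), 0.94), ('rail/fix', array([0.09, 0.08]), 1.13)]
side l [('saddle', array([0.76, 0.37]), 1.04), ('plate', array([0.22, 0.96]), 0.81), ('rail/fix', array([ 0.02, -0.13]), 1.09)]
side o [('saddle', array([0.77, 0.45]), 1.02), ('plate', array([0.4 , 0.89]), 0.82), ('rail/fix', array([-0.05, -0.06]), 1.11)]
side q [('saddle', array([0.78, 0.43]), 0.99), ('plate', array([0.08, 0.74]), 0.74), ('rail/fix', array([-0.05,  0.03]), 1.14)]
side r [('saddle', array([0.86, 0.48]), 1.01), ('plate', array([0.08, 0.74]), 0.74), ('rail/fix', array([ 0.06, -0.01]), 1.11)]
side s [('saddle', array([0.84, 0.38]), 1.02), ('plate', array([0.23, 1.08]), 0.69), ('rail/fix', array([-0.04, -0.01]), 1.14)]
scene i [('saddle', array([-0.05,  0.04]), 0.98), ('plateleft', array([-0.06,  0.07]), 0.96), ('fix', array([0.13, 0.37]), 1.01)]
scene o [('saddle', array([-0.32,  0.33]), 1.01), ('plateleft', array([-0.23,  0.41]), 1.09), ('fix', array([0.07, 0.41]), 1.02)]
scene s [('saddle', array([-0.3 ,  0.37]), 1.0), ('plateleft', array([ -4.36, -16.76]), 0.06), ('fix', array([-0.07,  0.38]), 1.02)]
```

```bash
python3 - <<'E'
import cv2,numpy as np
o=[]
for t in 'dos':
    a=cv2.imread(f'pics/{t}_scene_raw.png')[10:60,450:540];o.append(cv2.resize(a,None,fx=4,fy=4,interpolation=cv2.INTER_CUBIC))
cv2.imwrite('pics/far.png',np.vstack(o))
o=[]
for t in 'os':
    a=cv2.imread(f'pics/{t}_scene_raw.png')[130:200,270:380];o.append(cv2.resize(a,None,fx=4,fy=4,interpolation=cv2.INTER_CUBIC))
cv2.imwrite('pics/near.png',np.vstack(o))
E
```

```text
(no output)
```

View pics/far.png

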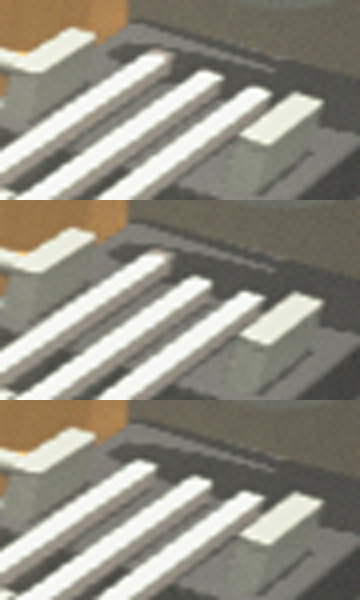

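View pics/near.png

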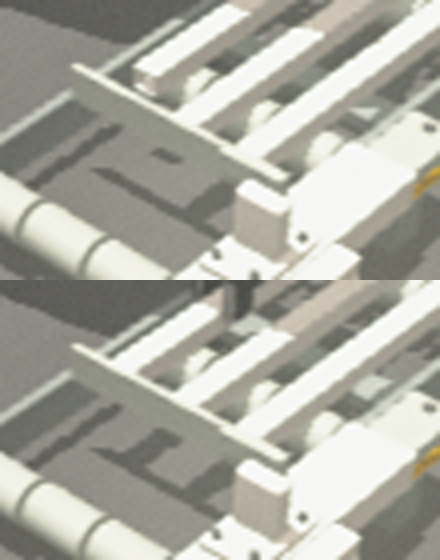

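The far ends confirm tube3 is moving with the hand (no slip), and the plate has not moved, so it is just about at the plate. I'll continue gently.

Emit:
carry_out:
  travel:
    - [-0.001,0,0]
    - [-0.002,0,0]
  rot:
    - [0,0,0]
    - [0,0,0]
  hand: [0.016,0.016]

```text
t: 21.3
tcp_pos: [0.471, 0.1725, 0.0848]
eef_rot: [-0.001, 0.732, 0.681, 0.002]
wrist_force: [0.3, 8.8, 3.8]
finger_gap: 0.0198
```

Emit:
carry_out:
  travel:
    - [-0.001,0,0]
    - [-0.002,0,0]
  rot:
    - [0,0,0]
    - [0,0,0]
  hand: [0.016,0.016]

```text
t: 21.5
tcp_pos: [0.471, 0.1724, 0.0848]
eef_rot: [-0.002, 0.733, 0.681, 0.004]
wrist_force: [1.1, 15.8, 3.7]
finger_gap: 0.0195
```

Firm contact: the force stepped to 8.8 and then 15.8 N. I'll open, lift and move to look down on the tube ends.

Emit:
carry_out:
  travel:
    - [0.0,0,0]
    - [0.0,0,0]
    - [0.0,0,0]
    - [0.0,0,-0.01]
    - [0,0,-0.05]
    - [0,0,-0.1]
    - [-0.02,0.02,-0.12]
    - [-0.06,0.05,-0.12]
    - [-0.1,0.055,-0.12]
    - [-0.14,0.055,-0.12]
    - [-0.18,0.055,-0.12]
    - [-0.18,0.055,-0.12]
  rot:
    - [0,0,0]
    - [0,0,0]
    - [0,0,0]
    - [0,0,0]
    - [0,0,0]
    - [0,0,0]
    - [0,0,0]
    - [0,0,0]
    - [0,0,0]
    - [0,0,0]
    - [0,0,0]
    - [0,0,0]
  hand: [0.042,0.042,0.042,0.042,0.042,0.042,0.042,0.042,0.042,0.042,0.042,0.042]

```text
t: 22.7
tcp_pos: [0.5117, -0.0194, 0.2045]
eef_rot: [0.001, 0.734, 0.679, -0.001]
wrist_force: [0.7, 0.6, 0.1]
finger_gap: 0.0418
```

```bash
python3 snap.py u wrist side scene
```

```text
22.7 [ 0.5117 -0.0194  0.2045] [ 0.001   0.7342  0.6789 -0.0006] [0.7089 0.6239 0.0872] 0.041765189559492745
```

View pics/u_wrist.png

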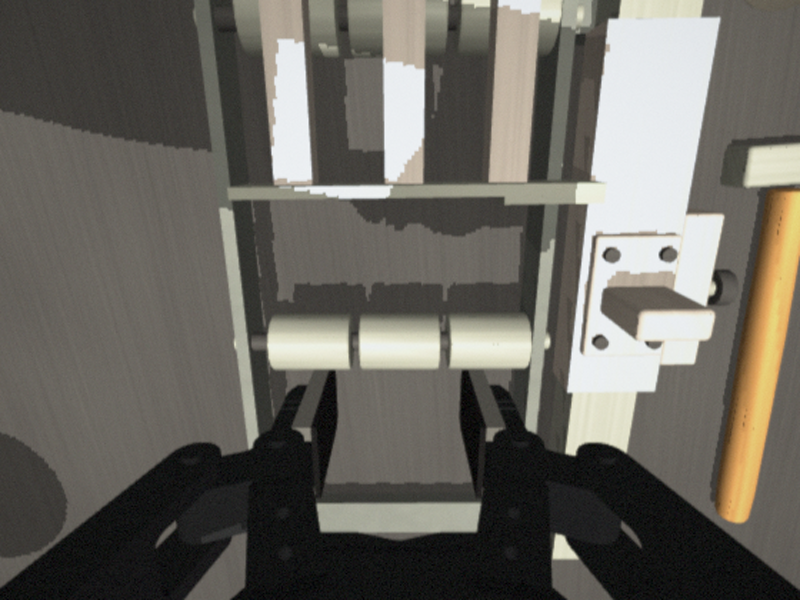

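View pics/u_side.png

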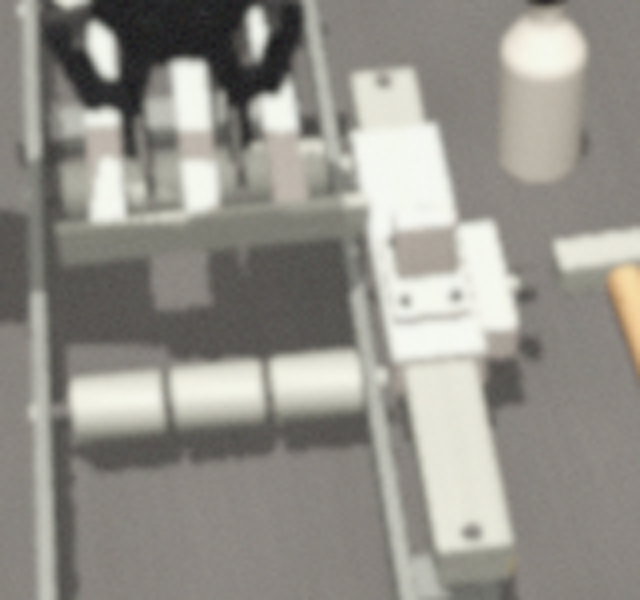

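```bash
python3 - <<'E'
import cv2
a=cv2.imread('pics/u_wrist_raw.png')[105:150,150:430];cv2.imwrite('pics/uz.png',cv2.resize(a,None,fx=2.85,fy=6,interpolation=cv2.INTER_CUBIC))
import numpy as np
b=cv2.imread('pics/u_wrist_raw.png').astype(int).sum(2)
for c0,c1 in((194,214),(274,292),(346,368)):
    print(b[118:146,c0:c1].mean(1).astype(int))
E
```

```text
[716 715 715 716 714 714 697 651 615 542 509 431 449 559 543 510 437 425
 426 426 417 369 311 304 302 303 303 304]
[631 632 623 608 604 597 587 582 571 538 442 353 426 451 444 443 440 443
 438 421 337 214 190 187 188 190 187 187]
[554 553 555 554 556 556 555 554 546 450 355 431 470 471 473 473 472 473
 469 438 385 375 373 368 339 261 194 183]
```

View pics/uz.png

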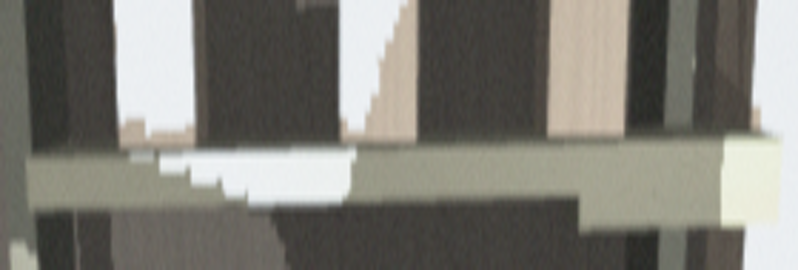

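```bash
python3 - <<'E'
from h import *
import pickle
m=pickle.load(open('u_wrist.pkl','rb'))
th=np.radians(4.24);yv=np.array([np.sin(th),np.cos(th)]);xv=np.array([yv[1],-yv[0]]);c=np.array([.6387,-.0257])
for x,r in((-.183,None),(-.126,None),(-.071,None)):
    for yf in(.060,.062,.064):
        P=c+xv*x+yv*yf
        a=proj(m,(*P,.0965));b=proj(m,(*P,.084));d=proj(m,(*(P+yv*.002),.084));print(x,yf,a.round(1),b.round(1),'band if touching',(a-b)[1].round(2),'if 2mm gap',(a-d)[1].round(2))
E
```

```text
-0.183 0.06 [200.7 130.3] [204.5 129.1] band if touching 1.14 if 2mm gap 3.9
-0.183 0.062 [200.4 127.4] [204.3 126.4] band if touching 1.0 if 2mm gap 3.77
-0.183 0.064 [200.2 124.5] [204.1 123.6] band if touching 0.86 if 2mm gap 3.65
-0.126 0.06 [280.7 129.9] [280.6 128.8] band if touching 1.12 if 2mm gap 3.88
-0.126 0.062 [280.7 127. ] [280.6 126. ] band if touching 0.98 if 2mm gap 3.76
-0.126 0.064 [280.7 124.1] [280.6 123.2] band if touching 0.84 if 2mm gap 3.63
-0.071 0.06 [358.1 129.5] [354.2 128.4] band if touching 1.11 if 2mm gap 3.87
-0.071 0.062 [358.3 126.6] [354.3 125.6] band if touching 0.97 if 2mm gap 3.74
-0.071 0.064 [358.5 123.7] [354.5 122.9] band if touching 0.82 if 2mm gap 3.61
```

The tubes look flush: dark bands of about 1.6, 1.6 and 2 px against 1.0 px predicted for touching and 3.7 px for a 2 mm gap. I'll take one closer look from straight above the face to be sure.

Emit:
carry_out:
  travel:
    - [-0.01,0,0.02]
    - [-0.02,0,0.04]
    - [-0.02,0,0.055]
    - [-0.02,0,0.055]
    - [-0.02,0,0.055]
  rot:
    - [0,0,0]
    - [0,0,0]
    - [0,0,0]
    - [0,0,0]
    - [0,0,0]
  hand: [0.042,0.042,0.042,0.042,0.042]

```text
t: 23.35
tcp_pos: [0.5104, -0.0336, 0.1489]
eef_rot: [-0.0, 0.732, 0.682, -0.0]
wrist_force: [-0.5, 0.2, -0.0]
finger_gap: 0.0416
```

```bash
python3 snap.py v wrist; python3 - <<'E'
import cv2
from h import *
import pickle
a=cv2.imread('pics/v_wrist_raw.png')[60:120,120:450];cv2.imwrite('pics/vz.png',cv2.resize(a,None,fx=2.4,fy=8,interpolation=cv2.INTER_CUBIC))
m=pickle.load(open('v_wrist.pkl','rb'))
th=np.radians(4.24);yv=np.array([np.sin(th),np.cos(th)]);xv=np.array([yv[1],-yv[0]]);c=np.array([.6387,-.0257])
b=cv2.imread('pics/v_wrist_raw.png').astype(int).sum(2)
for x in(-.183,-.126,-.071):
    P=c+xv*x+yv*.062
    q=proj(m,(*P,.0965));p=proj(m,(*P,.084));d=proj(m,(*(P+yv*.002),.084));print(x,q.round(1),p.round(1),'touch',(q-p)[1].round(2),'2mm',(q-d)[1].round(2))
    k=int(p[0]);r=int(p[1]);print(r-8,b[r-8:r+14,k-6:k+7].mean(1).astype(int))
E
```

```text
23.35 [ 0.5104 -0.0336  0.1489] [-0.0003  0.7315  0.6818 -0.    ] [-0.5348  0.2034 -0.0095] 0.04155581794520633
-0.183 [176.1 105.4] [182.8 105.5] touch -0.16 2mm 3.54
97 [699 698 698 693 685 702 712 712 686 600 520 512 567 662 702 704 704 705
 705 706 705 705]
-0.126 [282.9 105.7] [282.7 105.9] touch -0.14 2mm 3.56
97 [715 715 715 715 715 716 715 714 688 611 552 551 640 704 708 708 709 710
 710 709 700 679]
-0.071 [386.  106.1] [379.1 106.2] touch -0.12 2mm 3.58
98 [551 552 551 550 552 552 555 553 552 546 498 452 470 474 476 474 475 476
 477 478 472 469]
```

View pics/v_wrist.png

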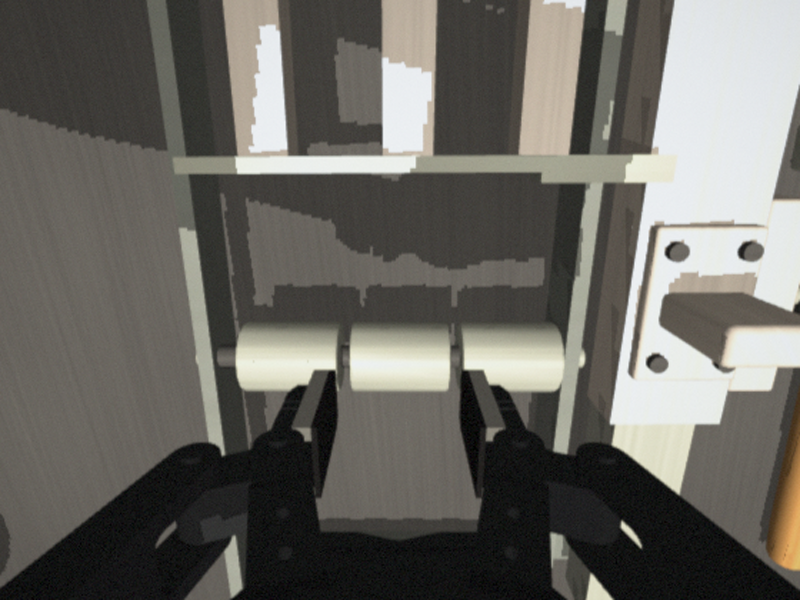

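View pics/vz.png

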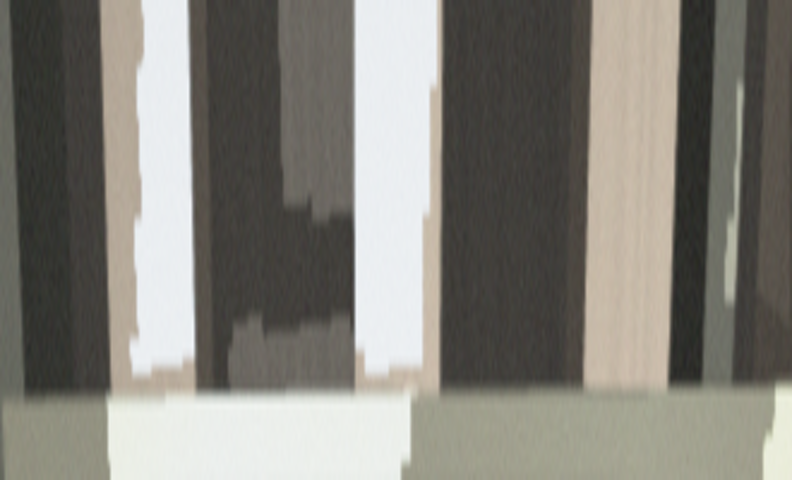

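The close view shows all three tubes meeting the plate edge (zoom rows ≈390) with no dark gap. The saddle's image height fell equally at both ends (129→125 px), so it is level. I'll lift away and take a final check.

Emit:
carry_out:
  travel:
    - [0,0,-0.04]
    - [0,0,-0.08]
    - [0,0,-0.12]
    - [-0.04,-0.03,-0.15]
    - [-0.08,-0.06,-0.15]
    - [-0.12,-0.08,-0.15]
    - [-0.12,-0.08,-0.15]
    - [-0.12,-0.08,-0.15]
  rot:
    - [0,0,0]
    - [0,0,0]
    - [0,0,0]
    - [0,0,0]
    - [0,0,0]
    - [0,0,0]
    - [0,0,0]
    - [0,0,0]
  hand: [0.042,0.042,0.042,0.042,0.042,0.042,0.042,0.042]

```text
t: 24.2
tcp_pos: [0.422, -0.1494, 0.3002]
eef_rot: [0.001, 0.733, 0.68, 0.001]
wrist_force: [0.8, 0.3, 0.3]
finger_gap: 0.0421
```

```bash
python3 snap.py z side scene; python3 -c "
import cv2;cv2.imwrite('pics/z_sc_full.png',cv2.imread('pics/z_scene_raw.png'))"
```

```text
24.2 [ 0.422  -0.1494  0.3002] [0.0013 0.733  0.6802 0.0007] [0.7675 0.346  0.2994] 0.04206820659615429
```

View pics/z_sc_full.png

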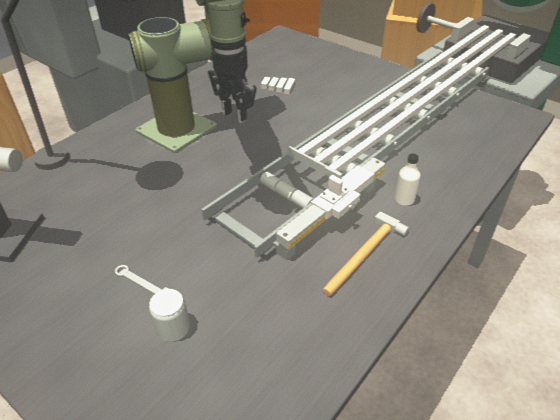

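View pics/z_side.png

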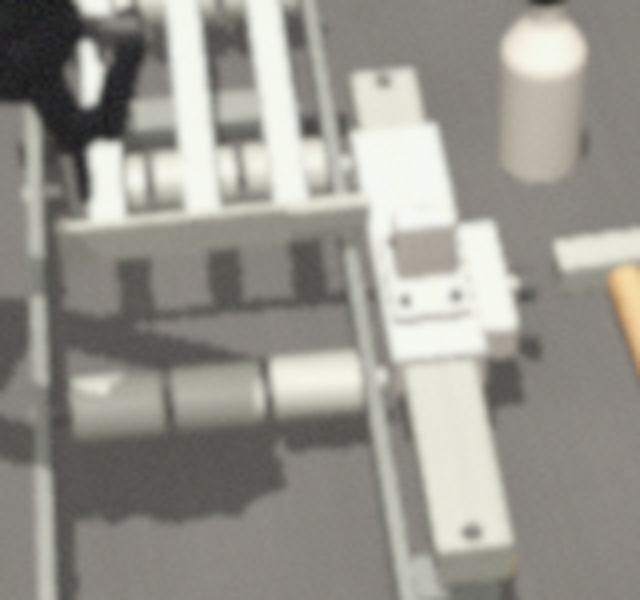

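The hammer, wrench, tin and bottle are where they were. The saddle is down, and all three tube shadows (135, 228 and 312, ~305) run into the plate's shadow line. The arm is clear, so I'm handing in.

```bash
python3 -c "
from plant import robot
print(robot.job_done())"
```

```text
the job is handed in; nothing more can be done
None
```

The stop is seated in its notches, all three tubes butt against its plate, and I handed the job in at about 24 s.

- **Stop:** I pushed the saddle about 52 mm to +y with the fingers loose on either side of its plate. The drag then fell from 5.5 N to 0 and the saddle looked about 4% smaller in the wrist view, by the same amount at both ends. That matches a level 7 mm drop. Pressing the tubes against it moved it only 1–2 mm, which is within the lug play.
- **Tubes:** I gripped each tube lightly and slid it until it met the plate, at about 10, 10 and 16 N for tubes 1, 2 and 3.
- **Last checks:** A close view from above showed no gap at any tube. An earlier, farther view had suggested 0.4–0.7 mm at most, and the plate may be turned by about 0.3°. Tube3 needed about 10 mm more travel than I first measured, but its far end showed it was not slipping in the grip.
- **Surroundings:** In the final pictures the hammer, wrench, tin and bottle look undisturbed, and the arm is clear of everything.

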